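Pile the data cassettes on the stowage stand and bar them down for sea

ROBOT

A 6-joint arm with a two-finger parallel gripper is mounted at the origin on the work surface. World frame = base frame: x ahead of the robot, y to its left, z up, the work surface at z = 0. Lengths are in m, angles in degrees, forces in N, time in s.
With the tool pointing down it reaches from about 0.375 to 0.9 m from the base axis. Payload 3.1 kg.
Tool frame: the origin (TCP) lies on the centre line of the jaws, within the pads' length; the fingertips stand 22 mm ahead of it and the grasp point (between the pads) lies 3 mm ahead of it; y points along the fingers, z is the direction in which the jaws open and shut, and the axes are right-handed (so a half turn about y gives the same grasp; the last joint's range is limited). The gripper opens to 87 mm and grips with 3 to 60 N. Pads are 19 mm wide; open, the fingers measure 117 mm over their backs; the gripper's body (75 mm by 190 mm) begins 51 mm behind the grasp point.
Start: joints at [61.622, 30.224, 82.088, -0, 67.689, -10.227], TCP at [0.195, 0.594, 0.245] pointing down, gripper open.
Joint ranges: [-176.69, 176.69], [-43.24, 126.21], [12.49, 139.97], [-82, 262], [0, 151.66], [-163.58, 163.58]. Speed limits (degrees/s): [159.86, 159.86, 180, 180, 180, 180].

INTERFACE

Orientations are given as a 3x3 rotation matrix whose columns are the frame's x, y, z axes.
In Python, from rig import bot gives the robot as it stands.
- The arm moves only by the tool jog_arm, never from a script. Its argument "motion" is one flat list of numbers, 6 for each row, row after row: the shift along the tool's x, y, z in mm, then the turn, a rotation vector about the tool's x, y, z in degrees. A call has 1 to 20 rows; each row is the pose to reach, as a shift and turn from the pose commanded when the call began, along the tool's axes at that moment; what a row does not reach only later rows make up. A row lasts 1/8 s, in which the tool goes at most 62.5 mm and 10.7 degrees, less where a joint would pass 70% of its speed; a pose out of reach is approached as far as the arm can. A call with a gripper value outside its range is refused whole. "gripper" is the opening, from 0 (shut) to 1 (fully open), set as the call begins (left out, the last holds). The fingers move at their own pace and stop on an object; the grip force is fixed at half the most. Time passes only in rows, so rows that repeat a pose let the fingers close. It gives the time, the measured TCP pose, the force and the opening at its end, in the units of the state.
- bot.read_state(): the state, without advancing time (a new reading comes with each control period).
- bot.capture(name): name is "scene" or "top" or "wrist"; returns (picture, depth): 420x560x3 uint8, red, green, blue; 420x560 float32, m along the optical axis (not along the pixel's ray), 0 where there is no reading.
- bot.get_calibration(name): a dict with "mtx" (3x3 intrinsics, pixels), "k1" (the pictures are not rectified: a ray, as slopes to the right and down, at radius r is drawn at 1 + k1 r^2 times it, then the intrinsics apply), "pose" (4x4, takes a point from camera to world coordinates); the wrist camera has in their place "hand_eye" (4x4, takes a point from camera to tool coordinates, whose origin is the TCP and whose axes are the tool frame's). Camera axes: x right, y up, looking along -z (the intrinsics and any distortion apply to the point x, -y, -z); pixel columns grow to the right and rows downward; lengths in m; the calibration is good to about 2 mm. A picture is of the moment at which its call begins: read the wrist's pose just before it. get_calibration takes no time and is no camera call.
- bot.hand_in(): hands the job in, once; it reports no verdict.
The state is a dict: "time_s": time; "joint_positions": joint angles; "qvel": joint speeds; "tau": joint torques, N m; "position": TCP position; "tcp_rot": TCP orientation; "force": force on the tool from outside, world axes, zero at the start; "moment": the same for the moment, N m; "opening": opening from 0.0 (shut) to 1.0 (fully open).
Only numpy, scipy, OpenCV 4.12 (cv2) and the standard library are available. Lean on these libraries where they do the work, as an engineer would, in place of code of your own. Each camera call takes 0.05 s, during which the arm holds its last target.

TASK

Stow the data cassettes for sea: lay them one at a time, label up, on the green pad of the stowage stand in one square pile with all edges flush, blue first, then yellow, then red on top (either end may face forward). Set each down gently, not dropped or jammed down, then swing the orange hold-down bar fully over the pile as far as its stop, leaving the pile square. Leave the grey cassette and the other things on the desk where they are.

Things in the scene. Friction and masses are not known exactly. Their poses are not given: they have to be found in the camera images.
- blue: Blue data cassette, a flat rigid block 140 x 60 x 24 mm (x long, y wide, z thick), 250 g, blue all over with a white label and two black bars on its top face. Origin: centre of its underside; z points out of the top face. Starts on one of the two bays of the sloped rack.
- yellow: Yellow data cassette, a flat rigid block 140 x 60 x 24 mm (x long, y wide, z thick), 250 g, yellow all over with a white label and two black bars on its top face. Origin: centre of its underside; z points out of the top face. Starts on the other bay of the sloped rack.
- red: Red data cassette, a flat rigid block 140 x 60 x 24 mm (x long, y wide, z thick), 250 g, red all over with a white label and two black bars on its top face. Origin: centre of its underside; z points out of the top face. Starts lying flat on the desk.
- rack: Fixed grey rack, 250 mm wide (y); its face slopes 35 degrees, rising along the rack's +x, away from the robot. Origin: centre of its underside on the desk. Two pale bays at y = +60 and -60 mm hold a cassette each, long side up the slope, 60 mm free between them. Middle of the face 75 mm above the desk (at x = 0), top edge 121 mm. A 14 mm lip stops the cassettes' low ends.
- stand: Fixed stowage stand: dark base plate 220 x 100 x 6 mm with a green pad 140 x 60 x 6 mm on it. Origin: on the desk under the pad's centre; x along the pad's length. A steel post (18 mm thick) at x = +95 mm, y = 0 carries the swinging orange bar.
- pad (a point): Centre of the green pad's top face, 12 mm above the desk; x along the pad's 140 mm length, y along its 60 mm width.
- bar (a joint): Orange hold-down bar, 115 mm long, 18 mm wide, turning level on the stand's post, underside 91 mm above the desk (7 mm above a pile of three). At 0 rad it points along the stand's -y, clear of the pad; it grows clockwise seen from above; at its stop, 1.57 rad, it points along the stand's -x over the pile's middle. Friction holds it where left.
- knob (a point): Top centre of the black upright knob at the bar's free end (18 mm diameter, 38 mm high, top 135 mm above the desk), 108 mm from the post's axis.
- flask: Bystander: teal flask, 68 mm diameter, 190 mm tall. Origin: centre of its underside.
- mug: Bystander: white mug, 80 mm diameter, 90 mm tall, handle at +y. Origin: centre of its underside.
- radio: Bystander: black hand radio standing upright, 36 x 60 x 130 mm with a 50 mm aerial. Origin: centre of its underside.
- torch: Bystander: yellow torch lying down, 170 mm long along its x, 36 mm thick. Origin: at mid-length on the desk.
- pot: Bystander: dark pencil pot, 68 mm diameter, 95 mm tall, pencils to 140 mm. Origin: centre of its underside.
- grey: Bystander: a grey cassette of the same size lying flat on the desk, not to be stowed. Origin: centre of its underside.
There are look-alikes about, which are no part of the job. There is more than one size of the red; the job needs the largest. There is more than one size of the yellow; the job needs the larger.

How it is judged:
By the outcome, as a careful person would: the job done as asked, in the order asked, and still so for the second after the job is handed in, with the robot touching nothing.
It also fails if it takes over 72 s, if anything falls off the work surface, if the arm or the gripper's body presses on something with over 40 N, if the wrist force passes 120 N, or if a joint passes its speed limit or range.

## Working session

There is one attempt and no reset: what is moved stays moved. The work goes in short steps, Python scripts to look and compute and a tool call to move; the robot and the scene stay as the last step left them, time stands still between calls to the robot, and variables do not carry over. Pictures are saved under pics/ and viewed, and the job is handed in when it is done.

Besides the shell and the picture viewer there is one more tool, called after ">>>" as name(argument=value, ...) on one line, values as JSON. jog_arm: Moves the arm, as the interface text tells. Its arguments: {"type":"object","properties":{"motion":{"type":"array","items":{"type":"number"}},"gripper":{"type":"number"}},"required":["motion"]}

```bash
ls -la; mkdir -p pics; python3 - <<'E'
from rig import bot
import cv2,numpy as np
np.set_printoptions(precision=4,suppress=True)
print(bot.read_state())
for n in ["scene","top","wrist"]:
    p,d=bot.capture(n)
    cv2.imwrite(f"pics/{n}0.png",p[:,:,::-1]); np.save(f"pics/{n}0_d.npy",d)
    print(n,bot.get_calibration(n))
E
```

```text
total 12
drwxr-xr-x  3 agent agent 4096 Dec  6 08:37 .
drwxr-xr-x 23 root  root  4096 Dec  6 08:37 ..
drwxr-xr-x  2 agent agent 4096 Dec  6 08:37 pics
{'time_s': 0.0, 'joint_positions': array([ 61.6216,  30.2797,  82.1578,   0.0009,  67.6876, -10.2254]), 'qvel': array([ 0.0378,  0.0278, -0.0019,  0.0048,  0.0775, -0.0086]), 'tau': array([  0.0008, -44.0036, -17.6596,   0.0635,   0.058 ,  -0.0001]), 'position': array([0.1943, 0.5933, 0.2436]), 'tcp_rot': array([[ 0.9502, -0.0011,  0.3116],
       [-0.3116, -0.0019,  0.9502],
       [-0.0004, -1.    , -0.0021]]), 'force': array([-0.7324, -0.2307,  0.0255]), 'moment': array([ 0.0248, -0.0169,  0.0422]), 'opening': 0.999797755535625}
scene {'mtx': array([[532.4572,   0.    , 281.8739],
       [  0.    , 532.4572, 214.6859],
       [  0.    ,   0.    ,   1.    ]]), 'k1': 0.037862240001784314, 'pose': array([[-0.8926, -0.374 ,  0.2518,  0.9033],
       [ 0.4508, -0.7531,  0.4793,  0.6986],
       [ 0.0104,  0.5413,  0.8408,  1.3117],
       [ 0.    ,  0.    ,  0.    ,  1.    ]])}
top {'mtx': array([[474.7588,   0.    , 287.5838],
       [  0.    , 474.7588, 212.5419],
       [  0.    ,   0.    ,   1.    ]]), 'k1': -0.028857877428024106, 'pose': array([[-0.0083,  0.9832, -0.1824,  0.3154],
       [-1.    , -0.0086, -0.001 ,  0.0515],
       [-0.0025,  0.1824,  0.9832,  1.3758],
       [ 0.    ,  0.    ,  0.    ,  1.    ]])}
wrist {'mtx': array([[330.5384,   0.    , 277.773 ],
       [  0.    , 330.5384, 211.641 ],
       [  0.    ,   0.    ,   1.    ]]), 'k1': -0.0723367394021888, 'hand_eye': array([[-0.0002, -0.9536, -0.3011, -0.0833],
       [ 0.0003,  0.3011, -0.9536, -0.1397],
       [ 1.    , -0.0003,  0.0002,  0.0006],
       [ 0.    ,  0.    ,  0.    ,  1.    ]])}
```

View pics/top0.png

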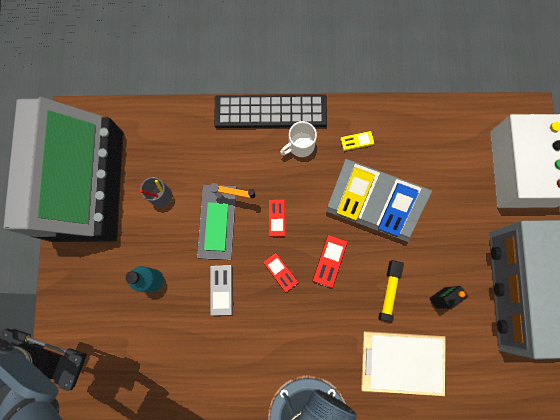

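View pics/scene0.png

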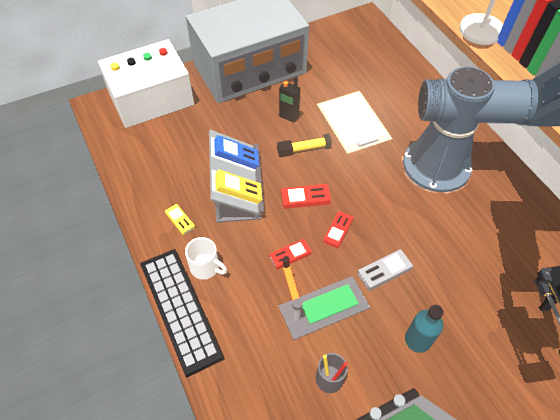

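View pics/wrist0.png

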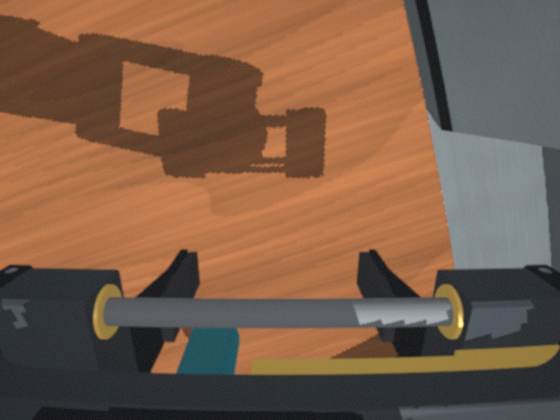

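The top view shows the robot at the bottom (+x is up in the image, +y is left). The parts that matter, by top-view pixel:

- **Stand:** pad at (215,227), post at (213,188), bar pointing right to its knob at (252,194).
- **Rack cassettes:** yellow (357,192) and blue (400,207).
- **Red candidates:** (331,262), (277,218) and (281,272). The one at (331,262) looks largest.
- **Yellow candidates:** (357,192) on the rack and a small one at (358,141). The rack one is the larger.

Next I'll check sizes and measure poses.

```bash
cat > h.py <<'E'
import numpy as np,cv2
from rig import bot
np.set_printoptions(precision=4,suppress=True)
def rays(cal,uv):
    uv=np.asarray(uv,float).reshape(-1,1,2)
    n=cv2.undistortPoints(uv,cal["mtx"],np.array([cal["k1"],0,0,0,0.])).reshape(-1,2)
    return np.c_[n[:,0],-n[:,1],-np.ones(len(n))]
def campose(name,st=None):
    cal=bot.get_calibration(name)
    if "pose" in cal: return cal,cal["pose"]
    st=st or bot.read_state()
    T=np.eye(4);T[:3,:3]=st["tcp_rot"];T[:3,3]=st["position"]
    return cal,T@cal["hand_eye"]
def plane(cal,P,uv,n=(0,0,1),c=0.):
    r=rays(cal,uv)@P[:3,:3].T; o=P[:3,3]; n=np.array(n,float)
    t=(c-n@o)/(r@n); return o+r*t[:,None]
def cloud(cal,P,uv,d):
    return rays(cal,uv)*d[:,None]@P[:3,:3].T+P[:3,3]
def mask(img,color):
    h=cv2.cvtColor(img,cv2.COLOR_RGB2HSV).astype(int);H,S,V=h[...,0],h[...,1],h[...,2]
    m={"red":((H<5)|(H>172))&(S>190)&(V>70),"yellow":(H>22)&(H<34)&(S>150)&(V>70),"blue":(H>100)&(H<125)&(S>150)&(V>50),
     "green":(H>50)&(H<75)&(S>130)&(V>100),"orange":(H>8)&(H<20)&(S>200)&(V>180)}[color]
    return m.astype(np.uint8)
def blobs(m,amin=100):
    n,l,s,c=cv2.connectedComponentsWithStats(m)
    return [(l==i,s[i,4],c[i]) for i in range(1,n) if s[i,4]>=amin]
E
python3 - <<'E'
from h import *
ims={}
for n in ["top","scene"]:
    img=cv2.imread(f"pics/{n}0.png")[:,:,::-1].copy(); d=np.load(f"pics/{n}0_d.npy"); cal,P=campose(n)
    for col in ["red","yellow","blue","green","orange"]:
        for b,a,c in blobs(mask(img,col),60):
            v,u=np.nonzero(b); dd=d[b]; ok=dd>0
            X=cloud(cal,P,np.c_[u,v][ok],dd[ok]); X=X[np.abs(X-np.median(X,0)).max(1)<.15]
            r=cv2.minAreaRect(X[:,:2].astype(np.float32)*1000)
            print(n,col,a,c.round(),"med",np.median(X,0),"z5/95",np.percentile(X[:,2],[5,95]),"rect",np.round(r[0]),np.round(r[1]),round(r[2],1))
img=cv2.imread("pics/top0.png")[100:310,190:450]
cv2.imwrite("pics/top0c.png",cv2.resize(img,None,fx=3,fy=2.8*3/2.8*1.0,interpolation=cv2.INTER_CUBIC)[:600])
E
```

```text
top red 379 [276. 216.] med [0.5616 0.0864 0.0166] z5/95 [0.0096 0.0216] rect [557.  85.] [ 45. 112.] 89.8
top red 676 [329. 263.] med [ 0.414  -0.0619  0.0221] z5/95 [0.0174 0.027 ] rect [428. -68.] [ 63. 144.] 70.6
top red 377 [281. 273.] med [0.3873 0.0701 0.0169] z5/95 [0.0118 0.0214] rect [396.  75.] [108.  47.] 36.8
top yellow 75 [555. 126.] med [ 0.7767 -0.6846  0.1491] z5/95 [0.1425 0.1531] rect [ 779. -684.] [23. 25.] 70.1
top yellow 299 [356. 141.] med [ 0.7834 -0.149   0.0144] z5/95 [0.0068 0.0192] rect [ 788. -157.] [43. 95.] 13.4
top yellow 751 [355. 194.] med [ 0.5975 -0.1325  0.0896] z5/95 [0.0559 0.1314] rect [ 608. -136.] [ 60. 127.] 68.5
top yellow 370 [390. 295.] med [ 0.328  -0.2319  0.0273] z5/95 [0.0187 0.0328] rect [ 329. -233.] [ 27. 105.] 77.1
top blue 732 [397. 210.] med [ 0.551  -0.2475  0.0881] z5/95 [0.0553 0.1305] rect [ 561. -252.] [ 60. 125.] 68.6
top green 3505 [ 66. 168.] med [0.6576 0.6276 0.1959] z5/95 [0.1453 0.2368] rect [660. 625.] [ 83. 280.] 89.7
top green 973 [216. 226.] med [0.5295 0.2615 0.0107] z5/95 [0.0062 0.0156] rect [531. 262.] [ 61. 139.] 86.1
top orange 155 [232. 191.] med [0.6146 0.2055 0.0975] z5/95 [0.093  0.1019] rect [614. 201.] [88. 18.] 78.1
scene red 632 [529.  27.] med [-0.5342 -0.2707  0.1372] z5/95 [0.0223 0.2321] rect [-536. -268.] [33. 42.] 30.3
scene yellow 361 [232. 189.] med [ 0.637  -0.1224  0.1106] z5/95 [0.0541 0.1355] rect [ 604. -136.] [ 62. 123.] 68.2
scene blue 414 [510.  21.] med [-0.534  -0.354   0.1056] z5/95 [0.0171 0.1805] rect [-533. -356.] [27. 38.] 15.8
scene blue 439 [235. 151.] med [ 0.5582 -0.2463  0.0975] z5/95 [0.0616 0.136 ] rect [ 558. -253.] [ 64. 122.] 68.0
scene green 662 [545.  44.] med [-0.533  -0.1895  0.126 ] z5/95 [0.0225 0.2247] rect [-537. -193.] [53. 26.] 82.0
scene green 899 [331. 304.] med [0.521  0.2663 0.015 ] z5/95 [0.0101 0.0194] rect [529. 261.] [ 58. 140.] 86.7
```

View pics/top0c.png

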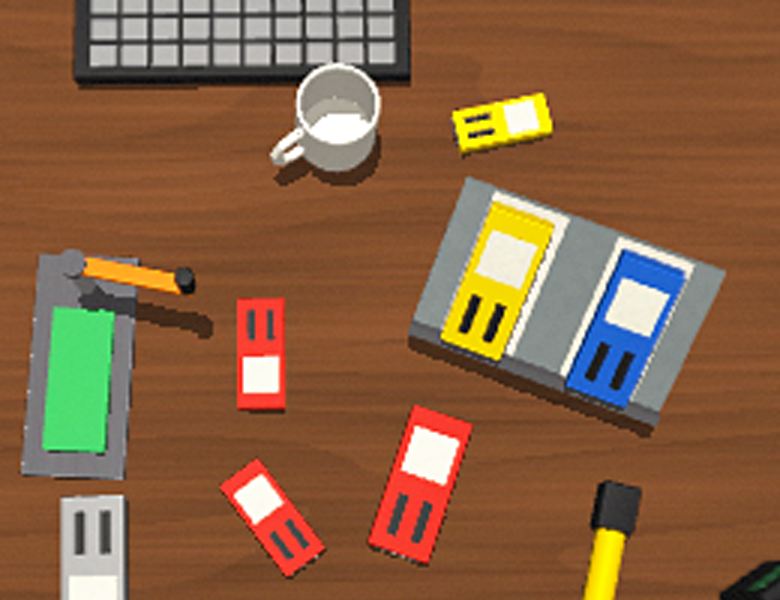

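The enlarged crop confirms both picks by size:

| Candidate | Top-view pixel | Measured size | Verdict |
|---|---|---|---|
| Red | (331,262) | 144x63 mm | the job's red |
| Red | (277,218) | 112x45 mm | look-alike |
| Red | (281,272) | 108x47 mm | look-alike |
| Yellow | (357,192), on rack | full-size | the job's yellow |
| Yellow | (358,141) | 95x43 mm | look-alike |

Now I'll fit their poses.

```bash
python3 - <<'E'
from h import *
exp={"blue":1,"yellow":1,"red":0,"green":0}
seeds={"top":{"blue":(397,210),"yellow":(355,194),"red":(329,263),"green":(216,226)},"scene":{"blue":(235,151),"yellow":(235,188),"red":(305,196),"green":(331,304)}}
for n in ["top","scene"]:
    img=cv2.imread(f"pics/{n}0.png")[:,:,::-1].copy(); d=np.load(f"pics/{n}0_d.npy"); cal,P=campose(n)
    for col in exp:
        m=mask(img,col)
        if n=="scene" and col=="red":
            h=cv2.cvtColor(img,cv2.COLOR_RGB2HSV).astype(int); m=(((h[...,0]<5)|(h[...,0]>172))&(h[...,1]>150)&(h[...,2]>70)).astype(np.uint8)
        if col!="green": m=cv2.morphologyEx(m,cv2.MORPH_CLOSE,np.ones((3,3),np.uint8))
        b=min(blobs(m,60),key=lambda b:np.hypot(*(b[2]-seeds[n][col])))
        cs,_=cv2.findContours(b[0].astype(np.uint8),0,1); hull=cv2.convexHull(np.vstack(cs))
        f=np.zeros(m.shape,np.uint8); cv2.fillPoly(f,[hull],1)
        v,u=np.nonzero(f); dd=d[v,u]; X=cloud(cal,P,np.c_[u,v],dd)[dd>0]
        # plane fit with expected tilt; iterate
        er=cv2.erode(f,np.ones((7,7)))[v,u][dd>0]>0
        c0=np.median(X[er],0); Y=X[er]
        for _ in range(5):
            c0=Y.mean(0); nn=np.linalg.svd(Y-c0,full_matrices=False)[2][2]; nn*=np.sign(nn[2])
            Y=X[(np.abs((X-c0)@nn)<.006)&(np.linalg.norm(X-c0,axis=1)<.1)]
        tilt=np.degrees(np.arccos(nn[2])); az=np.degrees(np.arctan2(-nn[1],-nn[0]))
        # contour rays on plane through c0
        yaw0=np.radians(-20 if col!="green" else 0)
        ex=np.array([np.cos(yaw0),np.sin(yaw0),0]); ex-=nn*(ex@nn); ex/=np.linalg.norm(ex); ey=np.cross(nn,ex)
        Z=Y-c0; r=cv2.minAreaRect((np.c_[Z@ex,Z@ey]*1000).astype(np.float32))
        cen=c0+ex*r[0][0]/1000+ey*r[0][1]/1000
        print(n,col,"tilt",tilt.round(1),"az",az.round(1),"c0",c0,"cen",cen,"size",np.round(r[1]),"ang",round(r[2],1))
E
```

```text
top blue tilt 34.8 az -20.8 c0 [ 0.5576 -0.2508  0.094 ] cen [ 0.5555 -0.2501  0.0925] size [ 61. 142.] ang 88.0
top yellow tilt 34.9 az -21.7 c0 [ 0.6043 -0.1341  0.0948] cen [ 0.6015 -0.1331  0.0927] size [ 60. 144.] ang 87.8
top red tilt 0.2 az 46.0 c0 [ 0.4253 -0.0657  0.0224] cen [ 0.4258 -0.0662  0.0224] size [140.  60.] ang 0.5
top green tilt 0.5 az -80.5 c0 [0.5298 0.2623 0.0107] cen [0.5313 0.2621 0.0107] size [ 64. 142.] ang 87.1
scene blue tilt 34.8 az -22.0 c0 [ 0.5577 -0.2518  0.1   ] cen [ 0.5533 -0.2531  0.0976] size [ 66. 142.] ang 86.6
scene yellow tilt 35.1 az -23.9 c0 [ 0.6044 -0.1335  0.0998] cen [ 0.5997 -0.1339  0.0969] size [ 62. 147.] ang 86.0
scene red tilt 0.3 az -169.0 c0 [ 0.4262 -0.0678  0.0272] cen [ 0.4245 -0.0687  0.0272] size [ 66. 140.] ang 89.9
scene green tilt 0.6 az -83.5 c0 [0.529  0.2611 0.0149] cen [0.529  0.2598 0.0149] size [ 61. 140.] ang 86.1
```

```bash
cat > plan.py <<'E'
from h import *
from scipy.spatial.transform import Rotation as Ro
def Rt(yaw,pitch=0.):
    # tool x along yaw (level), y down, z to the left; pitch>0 tips tool x up / y forward (for the rack)
    c=Ro.from_euler('z',yaw,degrees=True).as_matrix(); p=np.radians(pitch)
    x=np.array([np.cos(p),0,np.sin(p)]); y=np.array([np.sin(p),0,-np.cos(p)])
    return c@np.c_[x,y,np.cross(x,y)]
def delta(pos,R,st=None):
    st=st or bot.read_state(); R0=st["tcp_rot"]
    s=R0.T@(np.array(pos)-st["position"])*1000
    return np.r_[s,np.degrees(Ro.from_matrix(R0.T@R).as_rotvec())]
E
python3 - <<'E'
from plan import *
R0=bot.read_state()["tcp_rot"]
print(delta((.195,.594,.33),Rt(-18.2)))
print(delta((.53,.262,.33),Rt(-3.5))); print(delta((.53,.262,.24),Rt(-3.5)))
E
```

```text
[  0.3605 -86.1948   0.5572   0.0919   0.0505  -0.0157]
[ 422.1105  -85.9725 -210.5727    0.0893  -14.6495   -0.0274]
[ 422.1353    4.0274 -210.4284    0.0893  -14.6495   -0.0274]
```

>>> jog_arm(motion=[0, -50, 0, 0, 0, 0, 0, -86, 0, 0, 0, 0, 422, -86, -210, 0, -14.6, 0, 422, -86, -210, 0, -14.6, 0, 422, -86, -210, 0, -14.6, 0, 422, -86, -210, 0, -14.6, 0, 422, -86, -210, 0, -14.6, 0, 422, -86, -210, 0, -14.6, 0, 422, -86, -210, 0, -14.6, 0, 422, -86, -210, 0, -14.6, 0, 422, -30, -210, 0, -14.6, 0, 422, 4, -210, 0, -14.6, 0, 422, 4, -210, 0, -14.6, 0, 422, 4, -210, 0, -14.6, 0], gripper=1)

```text
time_s: 1.9
position: [0.5311, 0.2633, 0.2418]
tcp_rot: [[0.998, 0.002, 0.062], [-0.062, 0.001, 0.998], [0.002, -1.0, 0.001]]
force: [-0.2, 0.4, -0.4]
opening: 0.998
```

```bash
cat > snap.py <<'E'
import sys
from h import *
import pickle
def snap(tag):
    st=bot.read_state(); p,d=bot.capture("wrist")
    cv2.imwrite(f"pics/{tag}.png",p[:,:,::-1]); np.save(f"pics/{tag}_d.npy",d); pickle.dump(st,open(f"pics/{tag}.pkl","wb"))
    print(st["time_s"],st["position"],st["force"]); return st,p,d
if __name__=="__main__": snap(sys.argv[1])
E
python3 snap.py pad1
```

```text
1.9 [0.5311 0.2633 0.2418] [-0.215   0.3942 -0.3558]
```

View pics/pad1.png

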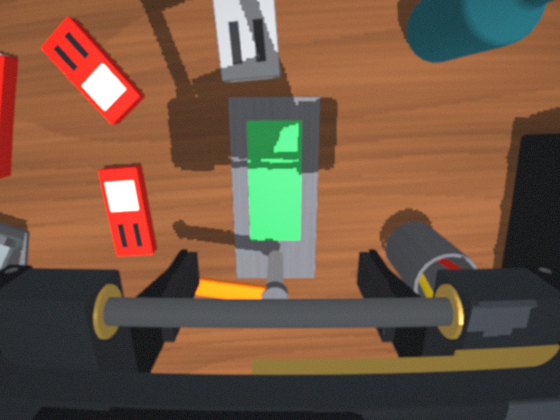

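The wrist view shows the pad at about (247..302, 121..241), with the post foot at (276,262) and the bar going left at (230,290).

```bash
cat > pad.py <<'E'
from plan import *; import pickle,sys
tag=sys.argv[1]
st=pickle.load(open(f"pics/{tag}.pkl","rb")); img=cv2.imread(f"pics/{tag}.png")[:,:,::-1].copy()
cal,P=campose("wrist",st)
h=cv2.cvtColor(img,cv2.COLOR_RGB2HSV).astype(int)
m=((h[...,0]>50)&(h[...,0]<80)&(h[...,1]>110)&(h[...,2]>60)).astype(np.uint8)
m=cv2.morphologyEx(m,cv2.MORPH_CLOSE,np.ones((5,5),np.uint8))
b=max(blobs(m),key=lambda b:b[1])[0]
c=max(cv2.findContours(b.astype(np.uint8),0,cv2.CHAIN_APPROX_NONE)[0],key=len).reshape(-1,2)
X=plane(cal,P,c,c=.012)[:,:2]*1000
for _ in range(1):
    r=cv2.minAreaRect(X.astype(np.float32)); print("rect",r)
# robust: fit side lines
cen=np.array(r[0]); box=cv2.boxPoints(r)
a=np.radians(-3.5); ex=np.array([np.cos(a),np.sin(a)]); ey=np.array([-ex[1],ex[0]])
L=(X-cen)@np.c_[ex,ey]
def side(ax,s):
    o=1-ax; lim=70 if ax==0 else 30
    k=(np.abs(L[:,ax]-s*lim)<5)&(np.abs(L[:,o])<(24 if ax==0 else 60))
    f=cv2.fitLine(L[k].astype(np.float32),cv2.DIST_HUBER,0,.01,.01).ravel()
    t=-f[2+o]/f[o]; return f[2+ax]+t*f[ax], np.degrees(np.arctan(f[ax]/f[o])),k.sum()
for ax in (0,1):
    S=[side(ax,s) for s in (-1,1)]; print("xy"[ax],S)
print("centre",cen,"axes yaw -3.5")
E
python3 pad.py pad1
```

```text
rect ((530.7747802734375, 259.8996887207031), (60.6282844543457, 140.0969696044922), 86.64689636230469)
x [(np.float32(-69.6823), np.float32(-1.5831805), np.int64(45)), (np.float32(69.49481), np.float32(-2.1761506), np.int64(40))]
y [(np.float32(-29.215399), np.float32(0.36392123), np.int64(103)), (np.float32(29.82888), np.float32(0.12807184), np.int64(103))]
centre [530.7748 259.8997] axes yaw -3.5
```

```bash
python3 - <<'E'
from plan import *
R=Rt(-21.8,35); n=-R[:,1]; print(n)
t=np.array([.5555,-.2505,.0945]); print(delta(t+n*.15,R), t+n*.15)
E
```

```text
[-0.5326  0.213   0.8192]
[ -26.0872   24.3342 -484.5211   -5.6741   17.6621  -34.5155] [ 0.4756 -0.2185  0.2174]
```

>>> jog_arm(motion=[-26, 0, -484, -5.7, 17.7, -34.5, -26, 0, -484, -5.7, 17.7, -34.5, -26, 0, -484, -5.7, 17.7, -34.5, -26, 0, -484, -5.7, 17.7, -34.5, -26, 0, -484, -5.7, 17.7, -34.5, -26, 0, -484, -5.7, 17.7, -34.5, -26, 0, -484, -5.7, 17.7, -34.5, -26, 24, -484, -5.7, 17.7, -34.5, -26, 24, -484, -5.7, 17.7, -34.5, -26, 24, -484, -5.7, 17.7, -34.5, -26, 24, -484, -5.7, 17.7, -34.5, -26, 24, -484, -5.7, 17.7, -34.5])

```text
time_s: 3.45
position: [0.4819, -0.183, 0.2256]
tcp_rot: [[0.768, 0.524, 0.37], [-0.304, -0.21, 0.929], [0.564, -0.826, -0.002]]
force: [0.1, -0.2, -0.5]
opening: 1.003
```

```bash
python3 snap.py blue1
```

```text
3.45 [ 0.4819 -0.183   0.2256] [ 0.1481 -0.1825 -0.5169]
```

View pics/blue1.png

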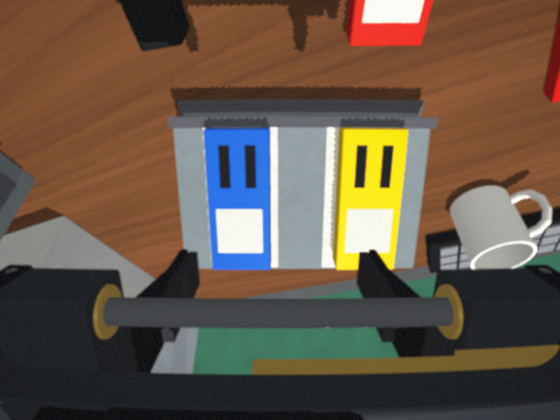

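The wrist view shows blue at about (205..272, 127..270) and yellow at (336..407, 127..270), both lying square in their bays with the low ends at the lip (row ~125).

```bash
cat > cas.py <<'E'
from plan import *; import pickle,sys
def fit(tag,col,R,seed=None):
    """cassette top face in frame R (tool-like axes); returns centre world, yaw error"""
    st=pickle.load(open(f"pics/{tag}.pkl","rb")); img=cv2.imread(f"pics/{tag}.png")[:,:,::-1].copy(); d=np.load(f"pics/{tag}_d.npy")
    cal,P=campose("wrist",st)
    m=mask(img,col); m[270:]=0
    m=cv2.morphologyEx(m,cv2.MORPH_CLOSE,np.ones((3,3),np.uint8))
    bs=blobs(m,300); b=max(bs,key=lambda b:b[1]) if seed is None else min(bs,key=lambda b:np.hypot(*(b[2]-seed)))
    cs=max(cv2.findContours(b[0].astype(np.uint8),0,cv2.CHAIN_APPROX_NONE)[0],key=len)
    f=np.zeros(m.shape,np.uint8); cv2.fillPoly(f,[cs],1)
    e=cv2.erode(f,np.ones((9,9))); v,u=np.nonzero(e); dd=d[v,u]; X=cloud(cal,P,np.c_[u,v],dd)[dd>0]
    n=-R[:,1]; c=np.median(X@n); c0=X.mean(0); q=np.linalg.svd(X-c0,full_matrices=False)[2][2]; q*=np.sign(q[2])
    Y=plane(cal,P,cs.reshape(-1,2),n,c)
    r=cv2.minAreaRect((np.c_[Y@R[:,0],Y@R[:,2]]*1000).astype(np.float32))
    cen=R[:,0]*r[0][0]/1000+R[:,2]*r[0][1]/1000+n*c
    print(col,"blob",b[2].round(),b[1],"normal vs R",(R.T@q),"centre",cen,"size",np.round(r[1],1),"ang",round(r[2],2))
    return cen
if __name__=="__main__":
    R=Rt(-21.8,35)
    for c in ("blue","yellow"): fit("blue1",c,R)
E
python3 cas.py
```

```text
blue blob [239. 187.] 5685 normal vs R [-0.0009 -1.     -0.0022] centre [ 0.5547 -0.2514  0.0936] size [137.8  57.7] ang 0.41
yellow blob [368. 184.] 5932 normal vs R [ 0.0021 -1.     -0.0034] centre [ 0.6003 -0.1371  0.0939] size [139.6  61.9] ang 0.34
```

```bash
python3 - <<'E'
from plan import *
R=Rt(-21.5,35); n=-R[:,1]
t=np.array([.5548,-.2513,.094])
print(delta(t+n*.06,R));print(delta(t+n*.001,R))
E
```

```text
[ -3.1028 100.0577 -27.9935   0.855   -0.1848  -0.2843]
[ -2.8115 159.0505 -27.1126   0.855   -0.1848  -0.2843]
```

>>> jog_arm(motion=[-3, 50, -28, 0.8, 0, 0, -3, 98, -28, 0.8, 0, 0, -3, 98, -28, 0.8, 0, 0, -3, 98, -28, 0.8, 0, 0])

```text
time_s: 4.0
position: [0.5347, -0.2281, 0.1643]
tcp_rot: [[0.789, 0.488, 0.374], [-0.319, -0.195, 0.927], [0.525, -0.851, 0.002]]
force: [-0.1, 0.6, 0.0]
opening: 0.999
```

```bash
python3 - <<'E'
from plan import *
R=Rt(-21.5,35); n=-R[:,1]
t=np.array([.5548,-.2513,.094])
st=bot.read_state(); print(st["qvel"],st["position"],st["force"]);print(delta(t+n*.001,R))
E
```

```text
[ 0.0457 -1.3709  1.3556  0.0231 -0.2919 -0.072 ] [ 0.5347 -0.2281  0.1643] [-0.127   0.5659  0.0245]
[-13.789   73.1468 -14.1876   0.1316  -0.4563  -3.2999]
```

>>> jog_arm(motion=[-14, 25, -14, 0, -0.4, -3.3, -14, 25, -14, 0, -0.4, -3.3, -14, 25, -14, 0, -0.4, -3.3])

```text
time_s: 4.38
position: [0.5478, -0.2425, 0.159]
tcp_rot: [[0.784, 0.491, 0.379], [-0.316, -0.21, 0.925], [0.533, -0.846, -0.009]]
force: [-0.2, 0.5, -0.3]
opening: 1.002
```

```bash
python3 - <<'E'
from plan import *
R=Rt(-21.5,35); n=-R[:,1]
t=np.array([.5548,-.2513,.094])
st=bot.read_state(); print(st["qvel"],st["position"],st["force"]);print(delta(t+n*.001,R))
E
```

```text
[ 0.027   0.1415  0.6031  0.1013  0.0104 -0.1249] [ 0.5478 -0.2425  0.159 ] [-0.1501  0.5127 -0.2785]
[-26.4752  59.259   -4.9255   0.8789  -0.3662  -2.7655]
```

```bash
python3 - <<'E'
from plan import *
st=bot.read_state(); print(st["joint_positions"],st["tau"],st["moment"])
E
```

```text
[ -38.4764   30.1692  113.7579   59.7957    9.4024 -163.5173] [ -0.0758 -35.7353  -9.7748   0.2702  -0.6132  -0.0206] [0.1631 0.2938 0.0258]
```

```bash
cat > tgt.py <<'E'
from plan import *
def rack(t,yaw,pitch,h=23,back=0,n_p=35):
    Rn=Rt(yaw,n_p); n=-Rn[:,1]; R=Rt(yaw,pitch)
    G=np.array(t)+n*(h-24)/1000
    return G-R[:,1]*(.003+back/1000),R
E
python3 - <<'E'
from tgt import *
t=[.5548,-.2513,.094]
for b in (70,0): p,R=rack(t,-21.5,15,23,b); print(p,delta(p,R))
E
```

```text
[ 0.5378 -0.2446  0.1637] [-4.7471 -8.459  -5.8067  0.8049 -0.5152 17.234 ]
[ 0.5546 -0.2512  0.0961] [-25.4898  58.3914  -4.932    0.8049  -0.5152  17.234 ]
```

>>> jog_arm(motion=[-5, -30, -6, 0, 0, 10, -5, -30, -6, 0.8, -0.5, 17, -5, -20, -6, 0.8, -0.5, 17, -5, -8, -6, 0.8, -0.5, 17, -5, -8, -6, 0.8, -0.5, 17, -5, -8, -6, 0.8, -0.5, 17])

```text
time_s: 5.12
position: [0.5369, -0.244, 0.1624]
tcp_rot: [[0.898, 0.243, 0.367], [-0.354, -0.095, 0.93], [0.261, -0.965, 0.001]]
force: [-0.0, 0.3, 0.3]
opening: 0.998
```

```bash
cat > go.py <<'E'
from tgt import *
def show(*targets):
    st=bot.read_state(); print(st["time_s"],"j",st["joint_positions"].round(1),"qv",np.abs(st["qvel"]).max().round(2),"p",st["position"],"F",st["force"].round(1),"op",round(st["opening"],3))
    for p,R in targets: print(delta(p,R,st).round(2))
E
python3 - <<'E'
from go import *
t=[.5548,-.2513,.094]
show(rack(t,-21.5,15,23,70),rack(t,-21.5,15,23,0))
E
```

```text
5.125 j [ -37.3   29.8  102.7    7.6   33.2 -111.6] qv 0.34 p [ 0.5369 -0.244   0.1624] F [-0.   0.3  0.3] op 0.998
[ 1.32 -0.98 -0.25 -0.06 -0.03  0.14]
[ 1.15 69.02 -0.32 -0.06 -0.03  0.14]
```

>>> jog_arm(motion=[1, 40, 0, 0, 0, 0, 1, 60, 0, 0, 0, 0, 1, 65, 0, 0, 0, 0, 1, 67, 0, 0, 0, 0, 1, 68, 0, 0, 0, 0, 1, 69, 0, 0, 0, 0, 1, 69, 0, 0, 0, 0])

```text
time_s: 6.0
position: [0.5556, -0.2519, 0.0968]
tcp_rot: [[0.898, 0.244, 0.367], [-0.354, -0.097, 0.93], [0.263, -0.965, -0.0]]
force: [0.2, -0.1, 0.8]
opening: 0.999
```

```bash
python3 - <<'E'
from go import *
t=[.5548,-.2513,.094]
show(rack(t,-21.5,15,23,0))
E
python3 snap.py blue2
```

```text
6.0 j [ -36.7   37.3  102.2    9.    26.1 -112.8] qv 0.15 p [ 0.5556 -0.2519  0.0968] F [ 0.2 -0.1  0.8] op 0.999
[-1.3   0.44  0.3   0.01 -0.02  0.24]
6.0 [ 0.5556 -0.2519  0.0968] [ 0.1613 -0.1013  0.8415]
```

View pics/blue2.png

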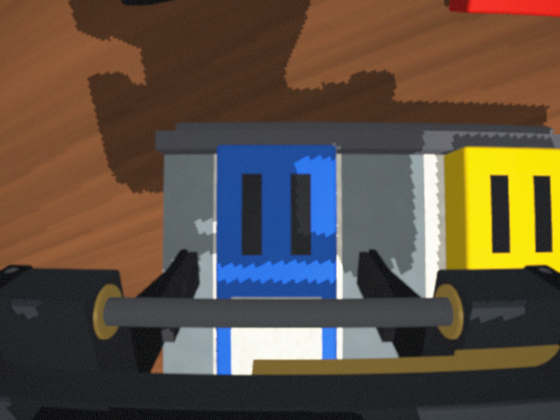

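Blue sits centred between the open fingers (sides at cols 217 and 337, low end at row ~145). No contact yet, so I'll close.

>>> jog_arm(motion=[0, 0, 0, 0, 0, 0, 0, 0, 0, 0, 0, 0, 0, 0, 0, 0, 0, 0, 0, 0, 0, 0, 0, 0, 0, 0, 0, 0, 0, 0], gripper=0)

```text
time_s: 6.68
position: [0.5554, -0.252, 0.0964]
tcp_rot: [[0.898, 0.244, 0.367], [-0.354, -0.096, 0.93], [0.262, -0.965, -0.0]]
force: [-0.2, -1.1, -0.0]
opening: 0.689
```

```bash
python3 - <<'E'
from go import *
t=[.5548,-.2513,.094]
# lift 60 along rack normal
p,R=rack(t,-21.5,15,23,0); n=-Rt(-21.5,35)[:,1]
show((bot.read_state()["position"]+n*.06,bot.read_state()["tcp_rot"]))
E
```

```text
6.675 j [ -36.8   37.3  102.2    9.    26.1 -112.8] qv 0.06 p [ 0.5554 -0.252   0.0964] F [-0.2 -1.1 -0. ] op 0.689
[-20.32 -56.45  -0.02   0.     0.     0.  ]
```

>>> jog_arm(motion=[-2, -6, 0, 0, 0, 0, -7, -18, 0, 0, 0, 0, -14, -38, 0, 0, 0, 0, -20, -57, 0, 0, 0, 0, -20, -57, 0, 0, 0, 0, -20, -57, 0, 0, 0, 0])

```text
time_s: 7.42
position: [0.5233, -0.239, 0.1459]
tcp_rot: [[0.898, 0.243, 0.367], [-0.354, -0.096, 0.93], [0.261, -0.965, 0.0]]
force: [-0.2, 0.6, -4.3]
opening: 0.688
```

```bash
python3 snap.py blue3; python3 -c "
from go import *
show()"
```

```text
7.425 [ 0.5233 -0.239   0.1459] [-0.1737  0.6214 -4.3112]
7.475 j [ -37.8   30.6  105.4    8.5   29.7 -113.2] qv 0.55 p [ 0.5233 -0.2391  0.1457] F [-0.1  0.5 -3.7] op 0.691
```

View pics/blue3.png

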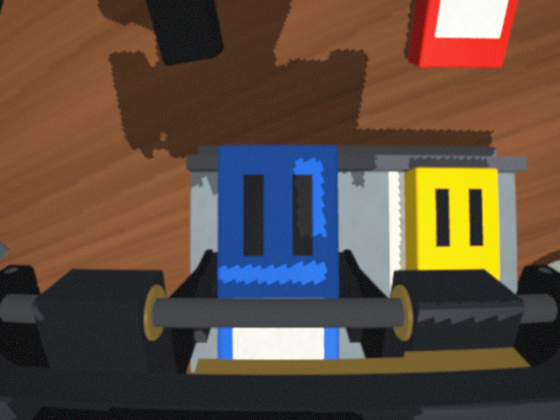

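Blue is held without slip: its low-end edge is at row ~146 and its sides at cols 218 and 338, as before the lift. Next I'll measure its pose in the hand (pitch, height and end offset).

```bash
cat > held.py <<'E'
from plan import *; import pickle,sys
def held(tag,col,pitch_c,hue=None):
    """pose of held cassette in tool frame: pitch (deg, tool->cassette about jaw axis), s of -x end relative to G, top height above G"""
    img=cv2.imread(f"pics/{tag}.png")[:,:,::-1].copy(); d=np.load(f"pics/{tag}_d.npy")
    cal=bot.get_calibration("wrist"); P=cal["hand_eye"]
    h=cv2.cvtColor(img,cv2.COLOR_RGB2HSV).astype(int); H=h[...,0]
    lo,hi=hue; m=((H>=lo)&(H<=hi) if lo<hi else (H>=lo)|(H<=hi))&(h[...,1]>150)&(h[...,2]>40)
    m=m.astype(np.uint8); m[262:]=0; m[:,:205]=0; m[:,350:]=0
    b=max(blobs(m),key=lambda b:b[1])[0].astype(np.uint8)
    cs=max(cv2.findContours(b,0,cv2.CHAIN_APPROX_NONE)[0],key=len); f=np.zeros(b.shape,np.uint8); cv2.fillPoly(f,[cs],1)
    # top edge row per column
    cols=np.arange(232,326); rows=np.array([np.nonzero(f[:,c])[0].min() for c in cols])-.5
    k=np.abs(rows-np.median(rows))<3; pf=np.polyfit(cols[k],rows[k],1)
    e=f.copy(); e[:int(np.median(rows))+8]=0; e=cv2.erode(e,np.ones((9,9))); v,u=np.nonzero(e); dd=d[v,u]
    X=cloud(cal,P,np.c_[u,v],dd)[dd>0]; X=X[np.abs(X[:,1]-np.median(X[:,1]))<.03]
    c0=X.mean(0); q=np.linalg.svd(X-c0,full_matrices=False)[2][2]; q*=-np.sign(q[1])   # outward = -y
    pm=np.degrees(np.arctan2(q[0],-q[1]))   # tilt of normal toward +x
    print("depth plane: normal",q,"pitch",pm.round(2),"centroid",c0*1000)
    G=np.array([0,.003,0])
    pc=np.radians(pitch_c); n=np.array([np.sin(pc),-np.cos(pc),0]); ax=np.array([np.cos(pc),np.sin(pc),0])
    topd=np.median((X-G)@n); print("top above G (depth) mm",topd*1000)
    for th in (topd,.001,.002,.003):
        E=plane(cal,P,np.c_[cols[k],np.polyval(pf,cols[k])],n,G@n+th); s=(E-G)@ax
        print(" th",round(th*1000,2),"end s mm",s.mean().round(5)*1000,"edge tilt deg",np.degrees(np.polyfit(E[:,2],s,1)[0]).round(2))
    print(" median edge row",np.median(rows))
if __name__=="__main__": held(sys.argv[1],None,float(sys.argv[2]),(int(sys.argv[3]),int(sys.argv[4])))
E
python3 held.py blue3 -20 100 125; python3 held.py blue2 -20 100 125
```

```text
depth plane: normal [-0.3396 -0.9406 -0.0008] pitch -19.86 centroid [-36.989   15.1662   0.5186]
top above G (depth) mm 1.2207098320921363
 th 1.22 end s mm -69.35 edge tilt deg -0.02
 th 1.0 end s mm -69.41 edge tilt deg -0.02
 th 2.0 end s mm -69.16 edge tilt deg -0.02
 th 3.0 end s mm -68.92 edge tilt deg -0.02
 median edge row 145.5
depth plane: normal [-0.3397 -0.9405 -0.0002] pitch -19.86 centroid [-37.1225  15.5492  -0.1072]
top above G (depth) mm 0.9057539971792142
 th 0.91 end s mm -69.93 edge tilt deg -0.02
 th 1.0 end s mm -69.91 edge tilt deg -0.02
 th 2.0 end s mm -69.66 edge tilt deg -0.02
 th 3.0 end s mm -69.41 edge tilt deg -0.02
 median edge row 144.5
```

```bash
cat >> tgt.py <<'E'
PAD=np.array([.5307,.2605]); PYAW=-3.2
def place(layer,h,off,toolyaw,pitch,up=0,lat=0.):
    """h: G height above underside (mm); off: cassette centre ahead of G along tool-x heading (mm); lat: cassette centre offset along tool z"""
    R=Rt(toolyaw,pitch); a=np.radians(toolyaw); ex=np.array([np.cos(a),np.sin(a),0])
    C=np.r_[PAD,.012+.024*layer]; G=C+np.array([0,0,h+up])/1000-ex*off/1000-R[:,2]*lat/1000
    return G-R[:,1]*.003,R
E
python3 - <<'E'
from go import *
show((np.array([.50,-.12,.25]),Rt(-80,5)),(np.array([.50,.0,.25]),Rt(-110,0)),place(0,22.8,.6,-183.2,-20,150))
E
```

```text
7.475 j [ -37.8   30.6  105.4    8.5   29.7 -113.2] qv 0.55 p [ 0.5233 -0.2391  0.1457] F [-0.1  0.5 -3.7] op 0.691
[ -35.9  -117.78  102.27  -10.25   57.64    9.23]
[ -78.41 -129.24  213.9   -11.7    87.92   11.98]
[-159.79  -86.56  467.35    6.88  162.2     7.88]
```

>>> jog_arm(motion=[0, -50, 0, 0, 0, 0, -15, -100, 10, -2, 8, 2, -36, -118, 60, -4, 18, 3, -36, -118, 102, -6, 29, 5, -50, -120, 120, -8, 39, 6, -60, -122, 150, -10, 49, 8, -70, -125, 180, -10, 58, 9, -78, -129, 214, -11, 68, 10, -78, -129, 214, -12, 78, 11, -78, -129, 214, -12, 88, 12, -78, -129, 214, -12, 88, 12])

```text
time_s: 8.85
position: [0.5008, -0.0004, 0.2494]
tcp_rot: [[-0.343, -0.004, 0.939], [-0.939, -0.002, -0.343], [0.003, -1.0, -0.003]]
force: [-0.1, 0.4, -3.7]
opening: 0.686
```

```bash
python3 - <<'E'
from go import *
show((np.array([.50,.08,.25]),Rt(-130,0)),place(0,22.8,.6,-183.2,-20,150),place(0,22.8,.6,-183.2,-20,60))
E
```

```text
8.85 j [-12.8  20.4  99.1  -0.2  60.7   7.4] qv 3.6 p [ 0.5008 -0.0004  0.2494] F [-0.1  0.4 -3.7] op 0.686
[-75.25  -0.72 -28.32   0.15  19.92   0.22]
[-255.4    61.16  -61.66   12.8    72.34   17.49]
[-255.71  151.16  -61.36   12.8    72.34   17.49]
```

>>> jog_arm(motion=[-40, 0, -10, 1, 10, 1, -90, 0, -20, 3, 20, 3, -140, 0, -32, 5, 30, 6, -190, 20, -45, 7, 40, 9, -230, 40, -55, 9, 50, 12, -255, 60, -61, 11, 60, 15, -255, 60, -61, 12.8, 70, 17, -255, 60, -61, 12.8, 72.3, 17.5, -255, 60, -61, 12.8, 72.3, 17.5, -255, 60, -61, 12.8, 72.3, 17.5])

```text
time_s: 10.1
position: [0.531, 0.26, 0.1894]
tcp_rot: [[-0.938, 0.342, -0.054], [0.05, -0.019, -0.999], [-0.342, -0.94, 0.001]]
force: [0.5, -0.5, -3.0]
opening: 0.686
```

```bash
python3 - <<'E'
from go import *
show(place(0,22.8,.6,-183.2,-20,40),place(0,22.8,.6,-183.2,-20,0))
E
python3 snap.py blue4
```

```text
10.1 j [ 18.9  27.5 102.8 -14.1  31.9 122.8] qv 0.81 p [0.531  0.26   0.1894] F [ 0.5 -0.5 -3. ] op 0.686
[ 38.93 104.73  -0.58  -0.01   0.12  -0.03]
[ 52.63 142.31  -0.61  -0.01   0.12  -0.03]
10.1 [0.531  0.26   0.1894] [ 0.5155 -0.4606 -2.9797]
```

View pics/blue4.png

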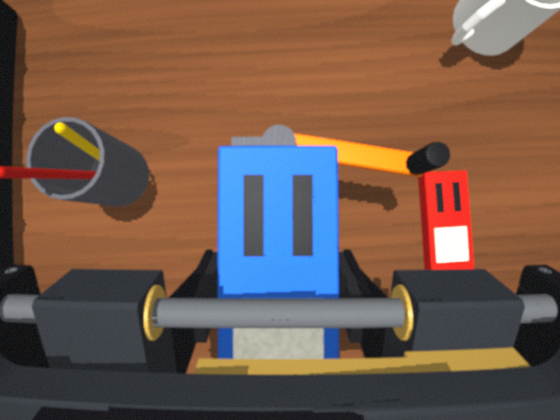

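Still held at row ~146. The post is at (279,135) and the knob at (430,157), both clear of the path. Descending.

>>> jog_arm(motion=[13, 35, -0.6, 0, 0, 0, 26, 70, -0.6, 0, 0, 0, 39, 105, -0.6, 0, 0, 0, 45, 122, -0.6, 0, 0, 0, 48, 130, -0.6, 0, 0, 0, 49, 134, -0.6, 0, 0, 0, 50, 136, -0.6, 0, 0, 0, 50, 136, -0.6, 0, 0, 0])

```text
time_s: 11.15
position: [0.531, 0.2607, 0.045]
tcp_rot: [[-0.938, 0.343, -0.056], [0.052, -0.019, -0.998], [-0.344, -0.939, -0.0]]
force: [-0.2, -0.5, -2.6]
opening: 0.688
```

```bash
python3 - <<'E'
from go import *
show(place(0,22.8,.6,-183.2,-20,0))
E
```

```text
11.15 j [ 18.9  42.6 107.2 -33.2  13.7 143.4] qv 0.33 p [0.531  0.2607 0.045 ] F [-0.2 -0.5 -2.6] op 0.688
[ 3.17  6.7   0.24  0.01 -0.   -0.11]
```

>>> jog_arm(motion=[1, 2, 0, 0, 0, 0, 1.8, 3.5, 0, 0, 0, 0, 2.2, 4.5, 0, 0, 0, 0, 2.6, 5.4, 0, 0, 0, 0, 2.6, 5.4, 0, 0, 0, 0])

```text
time_s: 11.78
position: [0.5299, 0.2607, 0.0385]
tcp_rot: [[-0.938, 0.342, -0.056], [0.052, -0.019, -0.998], [-0.343, -0.939, 0.0]]
force: [-0.7, -0.1, -3.8]
opening: 0.686
```

```bash
python3 - <<'E'
from go import *
show(place(0,22.8,.6,-183.2,-20,0))
E
```

```text
11.775 j [ 19.   43.3 107.3 -35.1  13.  145.4] qv 0.1 p [0.5299 0.2607 0.0385] F [-0.7 -0.1 -3.8] op 0.686
[-0.01  0.98  0.2  -0.01  0.   -0.05]
```

>>> jog_arm(motion=[0.2, 0.5, 0, 0, 0, 0, 0.4, 1, 0, 0, 0, 0, 0.4, 1, 0, 0, 0, 0])

```text
time_s: 12.15
position: [0.53, 0.2608, 0.0377]
tcp_rot: [[-0.938, 0.343, -0.056], [0.053, -0.019, -0.998], [-0.343, -0.939, -0.0]]
force: [-0.7, 0.4, -1.7]
opening: 0.685
```

>>> jog_arm(motion=[0.2, 0.5, 0, 0, 0, 0, 0.4, 1, 0, 0, 0, 0, 0.4, 1, 0, 0, 0, 0])

```text
time_s: 12.52
position: [0.5301, 0.2607, 0.0375]
tcp_rot: [[-0.937, 0.344, -0.056], [0.053, -0.019, -0.998], [-0.344, -0.939, -0.0]]
force: [-2.6, -1.7, 5.6]
opening: 0.687
```

>>> jog_arm(motion=[-0.2, -0.5, 0, 0, 0, 0, -0.2, -0.5, 0, 0, 0, 0, -0.2, -0.5, 0, 0, 0, 0, -0.2, -0.5, 0, 0, 0, 0, -0.2, -0.5, 0, 0, 0, 0, -0.2, -30, 0, 0, 0, 0, 0, -60, 0, 0, 0, 0, 0, -110, 0, 0, 0, 0, 0, -150, 0, 0, 0, 0, 0, -150, 0, 0, 0, 0, 0, -150, 0, 0, 0, 0], gripper=1)

```text
time_s: 13.9
position: [0.4784, 0.2635, 0.177]
tcp_rot: [[-0.938, 0.342, -0.056], [0.052, -0.02, -0.998], [-0.343, -0.939, 0.0]]
force: [-0.8, 0.2, -1.0]
opening: 0.999
```

```bash
python3 snap.py pile1; python3 - <<'E'
from go import *
show((np.array([.50,.05,.26]),Rt(-110,0)))
E
```

```text
13.9 [0.4784 0.2635 0.177 ] [-0.7738  0.2286 -1.0344]
13.95 j [ 21.4  26.2 109.2 -18.1  27.5 129.4] qv 0.94 p [0.4783 0.2633 0.1763] F [ 0.9 -0.2  0.6] op 1.002
[-60.15 -66.97 211.85 -12.8  -72.43 -17.13]
```

View pics/pile1.png

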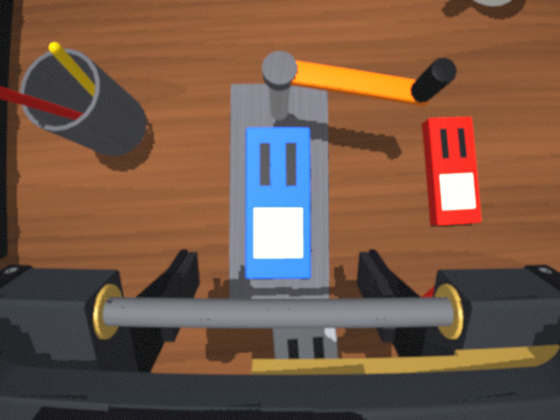

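Blue lies on the pad at (246..311, 127..278) with no green showing. I'll measure it as the reference for the pile.

```bash
cat > pile.py <<'E'
from tgt import *; import pickle,sys
def pile(tag,ztop,hue,tool,rmax=295):
    st=pickle.load(open(f"pics/{tag}.pkl","rb")); img=cv2.imread(f"pics/{tag}.png")[:,:,::-1].copy(); cal,P=campose("wrist",st)
    h=cv2.cvtColor(img,cv2.COLOR_RGB2HSV).astype(int); H=h[...,0]; lo,hi=hue
    m=(((H>=lo)&(H<=hi) if lo<hi else (H>=lo)|(H<=hi))&(h[...,1]>130)&(h[...,2]>40)).astype(np.uint8); m[rmax:]=0
    m=cv2.morphologyEx(m,cv2.MORPH_CLOSE,np.ones((3,3),np.uint8))
    uv=np.array([b[2] for b in blobs(m,1000)]); W=plane(cal,P,uv,c=ztop)[:,:2]; bs=blobs(m,1000)
    b=bs[np.argmin(np.linalg.norm(W-PAD,axis=1))][0]
    c=max(cv2.findContours(b.astype(np.uint8),0,cv2.CHAIN_APPROX_NONE)[0],key=len).reshape(-1,2)
    X=plane(cal,P,c,c=ztop)[:,:2]
    a=np.radians(PYAW); ex=np.array([np.cos(a),np.sin(a)]); ey=np.array([-ex[1],ex[0]])
    L=(X-PAD)@np.c_[ex,ey]*1000
    for ax in (0,1):
        o=1-ax
        for s in (-1,1):
            k=(np.abs(L[:,ax]-s*(70 if ax==0 else 30))<6)&(np.abs(L[:,o])<(22 if ax==0 else 55))
            if k.sum()<8: print("xy"[ax],s,"no edge"); continue
            f=cv2.fitLine(L[k].astype(np.float32),cv2.DIST_HUBER,0,.01,.01).ravel()
            print("xy"[ax],s,"pos",round(float(f[2+ax]-f[2+o]/f[o]*f[ax]),2),"slope deg",round(float(np.degrees(np.arctan(f[ax]/f[o]))),2),k.sum())
if __name__=="__main__": pile(sys.argv[1],float(sys.argv[2]),(int(sys.argv[3]),int(sys.argv[4])),None)
E
python3 pile.py pile1 .036 100 125
```

```text
x -1 pos -69.18 slope deg 0.0 48
x 1 pos 69.92 slope deg -1.76 48
y -1 pos -28.81 slope deg -0.22 120
y 1 pos 30.53 slope deg 0.23 120
```

>>> jog_arm(motion=[0, -50, 20, -2, -10, -3, 0, -67, 40, -4, -20, -5, -10, -67, 70, -6, -30, -8, -20, -67, 110, -8, -40, -10, -40, -67, 150, -10, -50, -12, -60, -67, 200, -12, -60, -15, -60, -67, 212, -12.8, -70, -17, -60, -67, 212, -12.8, -72.4, -17, -60, -67, 212, -12.8, -72.4, -17])

```text
time_s: 15.08
position: [0.5003, 0.0491, 0.259]
tcp_rot: [[-0.341, -0.001, 0.94], [-0.94, 0.002, -0.341], [-0.001, -1.0, -0.001]]
force: [-0.2, 0.5, -0.5]
opening: 0.999
```

```bash
python3 - <<'E'
from go import *
show(rack([.6003,-.1365,.094],-21.5,15,23,80))
E
```

```text
15.075 j [-7.2 19.8 98.4  0.1 61.9 12.7] qv 22.13 p [0.5003 0.0491 0.259 ] F [-0.2  0.5 -0.5] op 0.999
[139.93  85.26 136.49  11.56 -87.9  -12.  ]
```

>>> jog_arm(motion=[20, 0, 20, 1, -10, -1, 40, 0, 40, 2, -20, -3, 60, 0, 60, 4, -30, -4, 80, 0, 80, 5, -40, -5, 110, 10, 110, 7, -50, -7, 130, 20, 125, 8, -60, -8, 140, 40, 136, 10, -70, -10, 140, 60, 136, 11, -80, -11, 140, 85, 136, 11.6, -88, -12, 140, 85, 136, 11.6, -88, -12, 140, 85, 136, 11.6, -88, -12])

```text
time_s: 16.45
position: [0.5805, -0.1281, 0.1754]
tcp_rot: [[0.897, 0.244, 0.368], [-0.356, -0.094, 0.93], [0.262, -0.965, 0.002]]
force: [-0.4, 0.1, 0.5]
opening: 1.006
```

```bash
python3 snap.py yel1; python3 - <<'E'
from cas import *; from go import *
fit("yel1","yellow",Rt(-21.5,35))
show(rack([.6003,-.1365,.094],-21.5,15,23,80))
E
```

```text
16.45 [ 0.5805 -0.1281  0.1754] [-0.4012  0.1432  0.5458]
yellow blob [278. 191.] 7533 normal vs R [ 0.0004 -1.     -0.0003] centre [ 0.586  -0.1295  0.0828] size [98.5 59.4] ang 0.0
16.5 j [-23.5  28.8 101.3   1.1  34.6 -92.8] qv 0.95 p [ 0.5809 -0.1282  0.1761] F [-0.7 -0.1 -0.5] op 0.999
[-0.57  2.71 -0.68 -0.11 -0.08  0.27]
```

View pics/yel1.png

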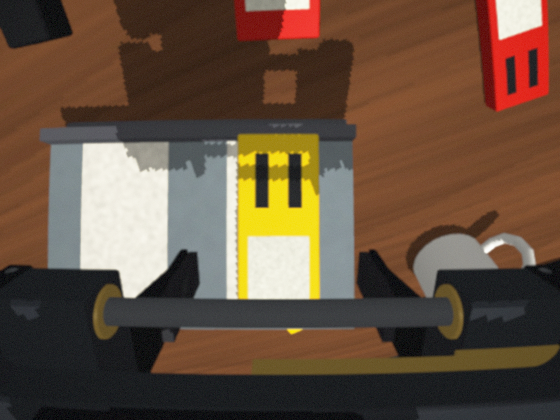

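Yellow is centred between the fingers (238..319, low end at row ~134) and square to the tool. Descending.

```bash
python3 - <<'E'
from go import *
show(rack([.6012,-.1360,.0944],-21.5,15,23,0))
E
```

```text
16.5 j [-23.5  28.8 101.3   1.1  34.6 -92.8] qv 0.95 p [ 0.5809 -0.1282  0.1761] F [-0.7 -0.1 -0.5] op 0.999
[-0.21 82.5  -0.03 -0.11 -0.08  0.27]
```

>>> jog_arm(motion=[0, 45, 0, 0, 0, 0, 0, 70, 0, 0, 0, 0, 0, 78, 0, 0, 0, 0, 0, 80, 0, 0, 0, 0, 0, 81, 0, 0, 0, 0, 0, 82, 0, 0, 0, 0, 0, 82, 0, 0, 0, 0])

```text
time_s: 17.38
position: [0.6004, -0.1356, 0.0973]
tcp_rot: [[0.898, 0.246, 0.366], [-0.353, -0.095, 0.931], [0.263, -0.965, 0.002]]
force: [0.4, 1.1, 0.5]
opening: 1.001
```

```bash
python3 - <<'E'
from go import *
show(rack([.6012,-.1360,.0944],-21.5,15,23,0))
E
```

```text
17.375 j [-23.4  37.5 101.3   1.4  26.  -93.1] qv 0.19 p [ 0.6004 -0.1356  0.0973] F [0.4 1.1 0.5] op 1.001
[ 0.41  0.99 -0.12 -0.12  0.01  0.27]
```

>>> jog_arm(motion=[0, 0, 0, 0, 0, 0, 0, 0, 0, 0, 0, 0, 0, 0, 0, 0, 0, 0, 0, 0, 0, 0, 0, 0, 0, 0, 0, 0, 0, 0], gripper=0)

```text
time_s: 18.0
position: [0.6003, -0.1355, 0.0967]
tcp_rot: [[0.898, 0.245, 0.366], [-0.353, -0.094, 0.931], [0.263, -0.965, 0.002]]
force: [0.8, 0.5, 0.2]
opening: 0.691
```

>>> jog_arm(motion=[-2, -6, 0, 0, 0, 0, -7, -18, 0, 0, 0, 0, -14, -38, 0, 0, 0, 0, -20, -57, 0, 0, 0, 0, -20, -57, 0, 0, 0, 0, -20, -57, 0, 0, 0, 0])

```text
time_s: 18.75
position: [0.568, -0.123, 0.1463]
tcp_rot: [[0.898, 0.244, 0.366], [-0.354, -0.094, 0.931], [0.262, -0.965, 0.002]]
force: [-0.0, 0.2, -3.0]
opening: 0.685
```

```bash
python3 snap.py yel2; python3 held.py yel2 -20 22 34; python3 - <<'E'
from go import *
show((np.array([.50,-.05,.26]),Rt(-80,5)),(np.array([.50,.05,.26]),Rt(-110,0)))
E
```

```text
18.75 [ 0.568  -0.123   0.1463] [-0.0059  0.1884 -2.9767]
depth plane: normal [-0.3399 -0.9405  0.0014] pitch -19.87 centroid [-36.7634  15.8535   0.5306]
top above G (depth) mm 0.4963590301279098
 th 0.5 end s mm -69.51 edge tilt deg -0.13
 th 1.0 end s mm -69.38999999999999 edge tilt deg -0.13
 th 2.0 end s mm -69.13999999999999 edge tilt deg -0.13
 th 3.0 end s mm -68.89 edge tilt deg -0.13
 median edge row 145.5
18.8 j [-23.6  30.9 104.5   1.3  29.4 -93.2] qv 0.58 p [ 0.5681 -0.123   0.146 ] F [ 0.8  0.4 -2.8] op 0.69
[ -57.18 -133.53   43.25  -10.37   57.68    9.21]
[ -92.55 -142.92  136.32  -11.8    87.96   11.93]
```

View pics/yel2.png

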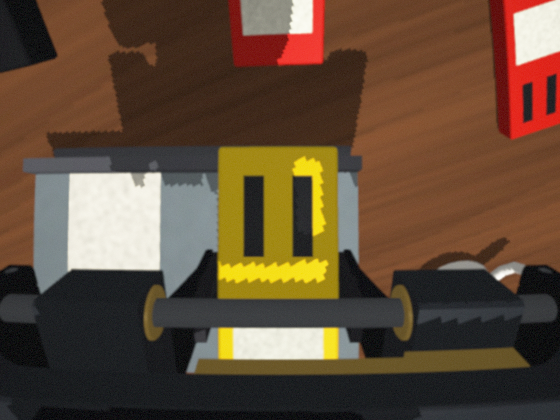

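Yellow is held in nearly the same pose as blue was (edge at row 145.5). Carrying it over.

>>> jog_arm(motion=[0, -50, 0, 0, 0, 0, -15, -100, 5, -2, 8, 2, -45, -125, 20, -4, 18, 3, -57, -133, 43, -6, 29, 5, -65, -135, 60, -8, 39, 6, -75, -138, 80, -10, 49, 8, -82, -140, 100, -10, 58, 9, -90, -143, 120, -11, 68, 10, -92, -143, 136, -12, 78, 11, -92, -143, 136, -12, 88, 12, -92, -143, 136, -12, 88, 12])

```text
time_s: 20.18
position: [0.5006, 0.0492, 0.2598]
tcp_rot: [[-0.342, -0.003, 0.94], [-0.94, -0.001, -0.342], [0.002, -1.0, -0.003]]
force: [0.1, -0.4, -2.3]
opening: 0.687
```

```bash
python3 - <<'E'
from go import *
show(place(1,23.4,.5,-183.2,-20,130))
E
```

```text
20.175 j [-7.1 19.8 98.2 -0.1 62.3 12.9] qv 2.07 p [0.5006 0.0492 0.2598] F [ 0.1 -0.4 -2.3] op 0.687
[-208.84   67.34  -44.18   12.85   72.43   17.38]
```

>>> jog_arm(motion=[-40, 0, -10, 1, 10, 1, -80, 0, -18, 3, 20, 3, -120, 0, -26, 5, 30, 6, -160, 20, -34, 7, 40, 9, -190, 40, -40, 9, 50, 12, -209, 60, -44, 11, 60, 15, -209, 67, -44, 12.8, 70, 17, -209, 67, -44, 12.8, 72.4, 17.4, -209, 67, -44, 12.8, 72.4, 17.4, -209, 67, -44, 12.8, 72.4, 17.4])

```text
time_s: 21.42
position: [0.5309, 0.2607, 0.1933]
tcp_rot: [[-0.938, 0.342, -0.055], [0.052, -0.019, -0.998], [-0.342, -0.94, -0.0]]
force: [0.7, 0.2, -3.1]
opening: 0.686
```

```bash
python3 - <<'E'
from go import *
show(place(1,23.4,.5,-183.2,-20,8),place(1,23.4,.5,-183.2,-20,0))
E
```

```text
21.425 j [ 18.9  27.1 102.5 -13.9  32.4 122.6] qv 0.6 p [0.5309 0.2607 0.1933] F [ 0.7  0.2 -3.1] op 0.686
[ 42.78 115.42   0.28   0.03   0.04  -0.03]
[ 45.52 122.93   0.28   0.03   0.04  -0.03]
```

>>> jog_arm(motion=[13, 35, 0, 0, 0, 0, 26, 70, 0, 0, 0, 0, 37, 100, 0, 0, 0, 0, 41, 110, 0, 0, 0, 0, 42.5, 115, 0.2, 0, 0, 0, 43.5, 118, 0.2, 0, 0, 0, 44, 119, 0.2, 0, 0, 0, 44, 119, 0.2, 0, 0, 0])

```text
time_s: 22.42
position: [0.5305, 0.261, 0.0673]
tcp_rot: [[-0.937, 0.343, -0.056], [0.053, -0.018, -0.998], [-0.344, -0.939, -0.001]]
force: [0.6, -0.7, -2.2]
opening: 0.69
```

```bash
python3 - <<'E'
from go import *
show(place(1,23.4,.5,-183.2,-20,0))
E
```

```text
22.425 j [ 19.   40.1 106.9 -27.8  16.  137.9] qv 0.17 p [0.5305 0.261  0.0673] F [ 0.6 -0.7 -2.2] op 0.69
[ 1.99  4.63  0.5   0.07 -0.06 -0.11]
```

>>> jog_arm(motion=[0.8, 2, 0.3, 0, 0, 0, 1.4, 3, 0.3, 0, 0, 0, 1.7, 4, 0.3, 0, 0, 0, 1.7, 4, 0.3, 0, 0, 0])

```text
time_s: 22.92
position: [0.5298, 0.2605, 0.0623]
tcp_rot: [[-0.938, 0.342, -0.057], [0.053, -0.019, -0.998], [-0.343, -0.939, -0.001]]
force: [-0.1, -0.3, -0.7]
opening: 0.683
```

>>> jog_arm(motion=[0.2, 0.5, 0, 0, 0, 0, 0.3, 1, 0, 0, 0, 0, 0.3, 1, 0, 0, 0, 0])

```text
time_s: 23.3
position: [0.5298, 0.2605, 0.0622]
tcp_rot: [[-0.938, 0.343, -0.056], [0.053, -0.019, -0.998], [-0.344, -0.939, -0.001]]
force: [-3.3, -0.0, 7.9]
opening: 0.687
```

>>> jog_arm(motion=[-0.2, -0.7, 0, 0, 0, 0, -0.2, -0.7, 0, 0, 0, 0, -0.2, -0.7, 0, 0, 0, 0, -0.2, -0.7, 0, 0, 0, 0, -0.2, -0.7, 0, 0, 0, 0, -0.2, -30, 0, 0, 0, 0, 0, -60, 0, 0, 0, 0, 0, -110, 0, 0, 0, 0, 0, -150, 0, 0, 0, 0, 0, -150, 0, 0, 0, 0, 0, -150, 0, 0, 0, 0], gripper=1)

```text
time_s: 24.68
position: [0.4784, 0.2632, 0.2017]
tcp_rot: [[-0.938, 0.342, -0.057], [0.053, -0.019, -0.998], [-0.342, -0.94, -0.001]]
force: [0.1, -0.3, 0.7]
opening: 0.999
```

```bash
python3 snap.py pile2; python3 pile.py pile2 .060 22 34; python3 - <<'E'
from go import *
show()
E
```

```text
24.675 [0.4784 0.2632 0.2017] [ 0.1433 -0.2803  0.654 ]
x -1 pos -70.24 slope deg 0.03 48
x 1 pos 68.74 slope deg -0.47 47
y -1 pos -29.09 slope deg -0.27 120
y 1 pos 30.39 slope deg 0.19 120
24.725 j [ 21.4  23.7 107.9 -15.9  31.1 127. ] qv 1.01 p [0.4783 0.263  0.2011] F [-0.1 -0.  -0.4] op 1.002
```

View pics/pile2.png

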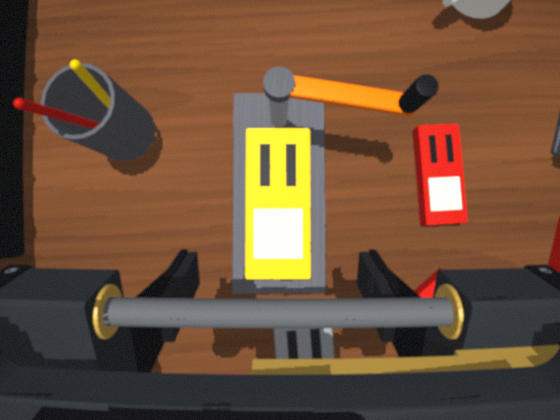

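Yellow covers blue fully: its edges are within ~1 mm of blue's, and the bar is untouched. Next is the large red at (0.425,-0.067).

```bash
python3 - <<'E'
from go import *
show((np.array([.425,-.0665,.13]),Rt(-199.5,0)),)
E
```

```text
24.725 j [ 21.4  23.7 107.9 -15.9  31.1 127. ] qv 1.01 p [0.4783 0.263  0.2011] F [-0.1 -0.  -0.4] op 1.002
[ 56.64  54.97 332.04   2.84  16.07 -19.82]
```

>>> jog_arm(motion=[0, -15, 40, 0, 4, -5, 5, -15, 95, 1, 8, -10, 20, 0, 155, 2, 12, -15, 35, 10, 215, 2.8, 16, -19.8, 45, 30, 275, 2.8, 16, -19.8, 56, 45, 330, 2.8, 16, -19.8, 56.6, 55, 332, 2.8, 16, -19.8, 56.6, 55, 332, 2.8, 16, -19.8, 56.6, 55, 332, 2.8, 16, -19.8])

```text
time_s: 25.85
position: [0.4254, -0.0647, 0.1305]
tcp_rot: [[-0.944, 0.001, -0.33], [0.33, 0.002, -0.944], [-0.0, -1.0, -0.002]]
force: [0.6, -0.1, -0.7]
opening: 1.002
```

```bash
python3 snap.py red1; python3 - <<'E'
from cas import *; from go import *
R=Rt(-199.5,0)
fit("red1","red",R,(278,190))
show((np.array([.425,-.0665,.023]),R))
E
```

```text
25.85 [ 0.4254 -0.0647  0.1305] [ 0.6303 -0.1452 -0.6598]
red blob [283. 196.] 6659 normal vs R [-0.0001 -1.      0.0006] centre [ 0.4375 -0.0725  0.0237] size [117.6  59.8] ang 0.05
25.9 j [-23.6  27.5 115.6   0.2  36.9  85.5] qv 0.65 p [ 0.4256 -0.0646  0.1308] F [-0.5  1.2 -0.1] op 1.003
[  0.03 107.76   2.17   0.1    0.26  -0.07]
```

View pics/red1.png

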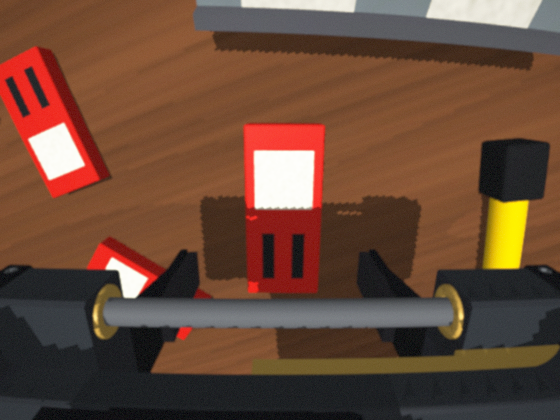

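The large red is centred at (245..325, 124..293), 59.8 mm wide and square to the tool. The small red at (130,280) is clear of the left finger.

```bash
python3 - <<'E'
from go import *
show((np.array([.4269,-.0688,.0255]),Rt(-199.5,0)))
E
```

```text
25.9 j [-23.6  27.5 115.6   0.2  36.9  85.5] qv 0.65 p [ 0.4256 -0.0646  0.1308] F [-0.5  1.2 -0.1] op 1.003
[ -2.52 105.26   3.71   0.1    0.26  -0.07]
```

>>> jog_arm(motion=[-2.5, 0, 3.7, 0, 0.2, 0, -2.5, 45, 3.7, 0, 0.2, 0, -2.5, 80, 3.7, 0, 0.2, 0, -2.5, 97, 3.7, 0, 0.2, 0, -2.5, 102, 3.7, 0, 0.2, 0, -2.5, 104, 3.7, 0, 0.2, 0, -2.5, 105, 3.7, 0, 0.2, 0, -2.5, 105, 3.7, 0, 0.2, 0])

```text
time_s: 26.9
position: [0.4273, -0.0705, 0.0263]
tcp_rot: [[-0.942, 0.003, -0.335], [0.335, 0.0, -0.942], [-0.003, -1.0, -0.002]]
force: [1.0, 0.2, 0.6]
opening: 1.0
```

```bash
python3 - <<'E'
from go import *
show((np.array([.4269,-.0688,.0255]),Rt(-199.5,0)))
E
```

```text
26.9 j [-24.3  41.2 118.3   0.3  20.3  85. ] qv 0.14 p [ 0.4273 -0.0705  0.0263] F [1.  0.2 0.6] op 1.0
[ 0.95  0.76 -1.46  0.09 -0.1  -0.17]
```

>>> jog_arm(motion=[1, 0.8, -1.5, 0, 0, 0, 1, 0.8, -1.5, 0, 0, 0])

```text
time_s: 27.15
position: [0.4264, -0.0685, 0.025]
tcp_rot: [[-0.942, 0.002, -0.335], [0.335, 0.001, -0.942], [-0.002, -1.0, -0.002]]
force: [-0.4, -0.5, 0.1]
opening: 1.0
```

>>> jog_arm(motion=[0, 0, 0, 0, 0, 0, 0, 0, 0, 0, 0, 0, 0, 0, 0, 0, 0, 0, 0, 0, 0, 0, 0, 0, 0, 0, 0, 0, 0, 0], gripper=0)

```text
time_s: 27.78
position: [0.4264, -0.0687, 0.0248]
tcp_rot: [[-0.942, 0.002, -0.336], [0.336, 0.001, -0.942], [-0.001, -1.0, -0.002]]
force: [-0.4, -0.5, 0.5]
opening: 0.688
```

>>> jog_arm(motion=[0, -5, 0, 0, 0, 0, 0, -20, 0, 0, 0, 0, 0, -50, 0, 0, 0, 0, 0, -90, 0, 0, 0, 0, 0, -130, 0, 0, 0, 0, 0, -145, 0, 0, 0, 0, 0, -145, 0, 0, 0, 0, 0, -145, 0, 0, 0, 0])

```text
time_s: 28.78
position: [0.4253, -0.0684, 0.1692]
tcp_rot: [[-0.942, 0.0, -0.336], [0.336, 0.002, -0.942], [0.001, -1.0, -0.002]]
force: [-0.4, -0.7, -3.3]
opening: 0.689
```

```bash
python3 snap.py red2; python3 held.py red2 0 172 6; python3 - <<'E'
from go import *
show(place(2,21.5,0,-183.2,0,80))
E
```

```text
28.775 [ 0.4253 -0.0684  0.1692] [-0.4066 -0.7321 -3.2887]
depth plane: normal [-0.0017 -1.     -0.0027] pitch -0.1 centroid [-54.9269   1.3553  -0.4741]
top above G (depth) mm 1.6416877763567985
 th 1.64 end s mm -71.71 edge tilt deg -0.03
 th 1.0 end s mm -71.66 edge tilt deg -0.03
 th 2.0 end s mm -71.74 edge tilt deg -0.03
 th 3.0 end s mm -71.82 edge tilt deg -0.03
 median edge row 136.5
28.825 j [-24.1  23.  113.6   0.1  43.5  85.4] qv 0.46 p [ 0.4252 -0.0684  0.1689] F [ 0.   0.4 -3.9] op 0.687
[  11.03    5.09 -345.17    0.12  -16.41    0.05]
```

View pics/red2.png

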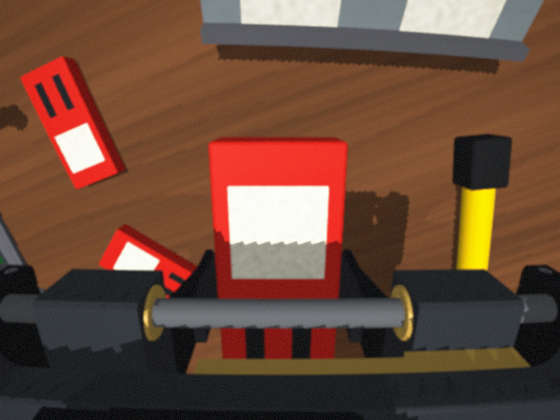

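```bash
python3 - <<'E'
from plan import *
img=cv2.imread("pics/red2.png"); 
for c in (235,278,320): print(c,[(r,img[r,c,2],img[r,c,1]) for r in range(134,150)])
cal=bot.get_calibration("wrist");P=cal["hand_eye"]; G=.003
for row in (139,140,141,142,143,144):
  print(row,(plane(cal,P,[[278,row-.5]],(0,-1,0),-G+.0016)[0]*1000).round(2))
E
```

```text
235 [(134, np.uint8(120), np.uint8(77)), (135, np.uint8(118), np.uint8(73)), (136, np.uint8(120), np.uint8(59)), (137, np.uint8(129), np.uint8(46)), (138, np.uint8(130), np.uint8(25)), (139, np.uint8(133), np.uint8(21)), (140, np.uint8(142), np.uint8(22)), (141, np.uint8(176), np.uint8(32)), (142, np.uint8(211), np.uint8(32)), (143, np.uint8(228), np.uint8(39)), (144, np.uint8(237), np.uint8(47)), (145, np.uint8(243), np.uint8(55)), (146, np.uint8(244), np.uint8(59)), (147, np.uint8(244), np.uint8(52)), (148, np.uint8(244), np.uint8(54)), (149, np.uint8(246), np.uint8(62))]
278 [(134, np.uint8(117), np.uint8(74)), (135, np.uint8(117), np.uint8(70)), (136, np.uint8(122), np.uint8(61)), (137, np.uint8(129), np.uint8(47)), (138, np.uint8(136), np.uint8(36)), (139, np.uint8(137), np.uint8(27)), (140, np.uint8(148), np.uint8(24)), (141, np.uint8(181), np.uint8(29)), (142, np.uint8(215), np.uint8(35)), (143, np.uint8(231), np.uint8(45)), (144, np.uint8(236), np.uint8(43)), (145, np.uint8(242), np.uint8(53)), (146, np.uint8(243), np.uint8(56)), (147, np.uint8(244), np.uint8(56)), (148, np.uint8(244), np.uint8(55)), (149, np.uint8(244), np.uint8(54))]
320 [(134, np.uint8(125), np.uint8(78)), (135, np.uint8(127), np.uint8(78)), (136, np.uint8(127), np.uint8(69)), (137, np.uint8(125), np.uint8(45)), (138, np.uint8(133), np.uint8(32)), (139, np.uint8(130), np.uint8(18)), (140, np.uint8(142), np.uint8(28)), (141, np.uint8(167), np.uint8(26)), (142, np.uint8(206), np.uint8(37)), (143, np.uint8(229), np.uint8(45)), (144, np.uint8(236), np.uint8(46)), (145, np.uint8(241), np.uint8(51)), (146, np.uint8(242), np.uint8(53)), (147, np.uint8(243), np.uint8(50)), (148, np.uint8(242), np.uint8(48)), (149, np.uint8(242), np.uint8(48))]
139 [-70.86   1.4   -0.51]
140 [-70.44   1.4   -0.51]
141 [-70.03   1.4   -0.51]
142 [-69.61   1.4   -0.51]
143 [-69.19   1.4   -0.51]
144 [-68.78   1.4   -0.51]
```

The red's top end edge is at row ~141.5, so the cassette centre is 0.25 mm ahead of the grasp point. Carrying it over.

>>> jog_arm(motion=[0, -10, -40, 0, -3, 0, 3, -10, -90, 0, -6, 0, 5, -10, -145, 0, -9, 0, 7, -10, -200, 0, -11, 0, 9, -10, -255, 0, -14, 0, 11, -5, -305, 0, -16.4, 0, 11, 0, -335, 0, -16.4, 0, 11, 5, -345, 0, -16.4, 0, 11, 5, -345, 0, -16.4, 0, 11, 5, -345, 0, -16.4, 0])

```text
time_s: 30.08
position: [0.5309, 0.2586, 0.1649]
tcp_rot: [[-0.998, -0.0, -0.057], [0.057, 0.0, -0.998], [0.0, -1.0, -0.0]]
force: [-0.7, 0.3, -3.2]
opening: 0.689
```

```bash
python3 - <<'E'
import tgt; import numpy as np
tgt.PAD=np.array([.5305,.2605])
from go import *
show(tgt.place(2,22.2,.25,-183.2,0,8),tgt.place(2,22.2,.25,-183.2,0,0))
E
python3 snap.py red3
```

```text
30.075 j [ 15.1  33.3  91.4   0.   55.2 108.4] qv 0.67 p [0.5309 0.2586 0.1649] F [-0.7  0.3 -3.2] op 0.689
[ 0.22 71.67 -1.9   0.   -0.07  0.  ]
[ 0.22 79.67 -1.9   0.   -0.07  0.  ]
30.075 [0.5309 0.2586 0.1649] [-0.6655  0.3251 -3.1517]
```

View pics/red3.png

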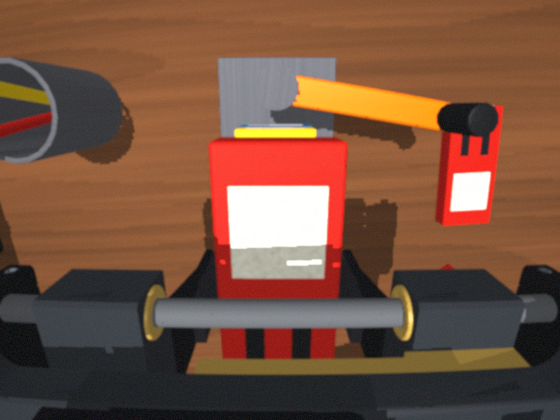

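```bash
python3 - <<'E'
from plan import *
img=cv2.imread("pics/red3.png")[:,:,::-1].copy()
h=cv2.cvtColor(img,cv2.COLOR_RGB2HSV).astype(int)
cal=bot.get_calibration("wrist");P=cal["hand_eye"]
ym=(h[...,0]>20)&(h[...,0]<36)&(h[...,1]>140)
for r in range(126,138): 
    c=np.nonzero(ym[r,200:360])[0]+200
    if len(c): print("y",r,c.min(),c.max(),len(c))
rm=((h[...,0]<6)|(h[...,0]>172))&(h[...,1]>150)
for r in (145,160,175): 
    c=np.nonzero(rm[r,195:360])[0]+195
    print("r",r,c.min(),c.max(), plane(cal,P,[[c.min()-.5,r],[c.max()+.5,r]],(0,-1,0),-.003+.0016)[:,2]*1000)
# yellow top face z=.060 -> tool y = tcp_z-.060
ty=.1649-.060
for r in (130,132): 
    c=np.nonzero(ym[r,200:360])[0]+200
    print(r,plane(cal,P,[[c.min()-.5,r],[c.max()+.5,r]],(0,1,0),ty)*1000)
print([ (r,*img[r,276]) for r in range(122,142)])
for r in (126,127,128,129): print(r, plane(cal,P,[[276,r]],(0,1,0),ty)*1000, plane(cal,P,[[276,r]],(0,1,0),ty+.024)*1000)
E
```

```text
y 128 239 314 17
y 129 236 315 80
y 130 235 315 81
y 131 235 315 81
y 132 235 315 81
y 133 235 315 81
y 134 235 315 81
y 135 235 315 81
y 136 235 315 81
y 137 238 242 4
r 145 208 347 [-30.3524  28.9358]
r 160 209 346 [-30.2952  28.8783]
r 175 210 345 [-30.2455  28.8283]
130 [[-67.9869 104.9    -31.9033]
 [-67.9811 104.9     26.7204]]
132 [[-66.5642 104.9    -31.9527]
 [-66.5587 104.9     26.764 ]]
[(122, np.uint8(82), np.uint8(88), np.uint8(89)), (123, np.uint8(113), np.uint8(126), np.uint8(122)), (124, np.uint8(156), np.uint8(166), np.uint8(171)), (125, np.uint8(163), np.uint8(172), np.uint8(195)), (126, np.uint8(156), np.uint8(159), np.uint8(182)), (127, np.uint8(199), np.uint8(186), np.uint8(170)), (128, np.uint8(241), np.uint8(224), np.uint8(145)), (129, np.uint8(254), np.uint8(243), np.uint8(94)), (130, np.uint8(255), np.uint8(251), np.uint8(51)), (131, np.uint8(255), np.uint8(253), np.uint8(47)), (132, np.uint8(255), np.uint8(254), np.uint8(53)), (133, np.uint8(255), np.uint8(254), np.uint8(55)), (134, np.uint8(255), np.uint8(254), np.uint8(55)), (135, np.uint8(255), np.uint8(255), np.uint8(51)), (136, np.uint8(255), np.uint8(240), np.uint8(41)), (137, np.uint8(234), np.uint8(167), np.uint8(34)), (138, np.uint8(176), np.uint8(78), np.uint8(24)), (139, np.uint8(160), np.uint8(30), np.uint8(17)), (140, np.uint8(178), np.uint8(32), np.uint8(30)), (141, np.uint8(214), np.uint8(34), np.uint8(28))]
126 [[-70.7497 104.9     -1.8592]] [[-69.4946 128.9     -1.9816]]
127 [[-70.0438 104.9     -1.8601]] [[-68.7195 128.9     -1.9825]]
128 [[-69.3369 104.9     -1.8609]] [[-67.9432 128.9     -1.9834]]
129 [[-68.6289 104.9     -1.8618]] [[-67.1658 128.9     -1.9844]]
```

Pixel measurements agree with the model: red needs −1.9 mm along tool z, and its ends already line up within ~0.2 mm. Lowering.

>>> jog_arm(motion=[0.1, 10, -1.9, 0, 0, 0, 0.1, 35, -1.9, 0, 0, 0, 0.1, 58, -1.9, 0, 0, 0, 0.1, 68, -1.9, 0, 0, 0, 0.1, 72, -1.9, 0, 0, 0, 0.1, 74, -1.9, 0, 0, 0, 0.1, 75, -1.9, 0, 0, 0, 0.1, 75, -1.9, 0, 0, 0])

```text
time_s: 31.12
position: [0.532, 0.262, 0.0909]
tcp_rot: [[-0.998, 0.003, -0.056], [0.056, 0.001, -0.998], [-0.003, -1.0, -0.001]]
force: [0.3, -0.1, -3.0]
opening: 0.685
```

```bash
python3 - <<'E'
import tgt; import numpy as np
tgt.PAD=np.array([.5305,.2605])
from go import *
show(tgt.place(2,22.2,.25,-183.2,0,0))
E
```

```text
31.125 j [ 15.4  39.7  93.7   0.   46.4 108.6] qv 0.06 p [0.532  0.262  0.0909] F [ 0.3 -0.1 -3. ] op 0.685
[ 1.2   5.73  1.63  0.08 -0.   -0.16]
```

>>> jog_arm(motion=[1.2, 2, 1.6, 0, 0, -0.1, 1.2, 3, 1.6, 0, 0, -0.1, 1.2, 4, 1.6, 0, 0, -0.1, 1.2, 4, 1.6, 0, 0, -0.1])

```text
time_s: 31.62
position: [0.5304, 0.2604, 0.0863]
tcp_rot: [[-0.998, 0.0, -0.056], [0.056, 0.001, -0.998], [0.0, -1.0, -0.001]]
force: [0.2, -0.1, -3.1]
opening: 0.681
```

```bash
python3 - <<'E'
import tgt; import numpy as np
tgt.PAD=np.array([.5305,.2605])
from go import *
show(tgt.place(2,22.2,.25,-183.2,0,0))
E
```

```text
31.625 j [ 15.3  40.1  94.1   0.1  45.9 108.4] qv 0.12 p [0.5304 0.2604 0.0863] F [ 0.2 -0.1 -3.1] op 0.681
[-0.35  1.07 -0.14  0.06 -0.01  0.  ]
```

>>> jog_arm(motion=[-0.3, 0.5, -0.1, 0, 0, 0, -0.3, 1, -0.1, 0, 0, 0, -0.3, 1, -0.1, 0, 0, 0])

```text
time_s: 32.0
position: [0.5307, 0.2605, 0.0853]
tcp_rot: [[-0.998, 0.0, -0.056], [0.056, 0.001, -0.998], [-0.0, -1.0, -0.001]]
force: [0.4, 0.2, -3.5]
opening: 0.692
```

>>> jog_arm(motion=[0, 0.5, 0, 0, 0, 0, 0, 1, 0, 0, 0, 0, 0, 1, 0, 0, 0, 0])

```text
time_s: 32.38
position: [0.5308, 0.2605, 0.0849]
tcp_rot: [[-0.998, 0.0, -0.056], [0.056, 0.001, -0.998], [-0.0, -1.0, -0.001]]
force: [-1.2, -0.6, 2.3]
opening: 0.687
```

>>> jog_arm(motion=[0, 0, 0, 0, 0, 0, 0, 0, 0, 0, 0, 0, 0, 0, 0, 0, 0, 0, 0, 0, 0, 0, 0, 0, 0, 0, 0, 0, 0, 0, 0, -30, 0, 0, 0, 0, 0, -60, 0, 0, 0, 0, 10, -110, 0, 0, 0, 0, 40, -150, 0, 0, 0, 0, 50, -150, 0, 0, 0, 0, 50, -150, 0, 0, 0, 0, 50, -150, 0, 0, 0, 0], gripper=1)

```text
time_s: 33.88
position: [0.4808, 0.2628, 0.233]
tcp_rot: [[-0.998, -0.002, -0.056], [0.056, 0.0, -0.998], [0.002, -1.0, -0.0]]
force: [0.0, -0.3, -0.5]
opening: 1.003
```

```bash
python3 snap.py pile3; python3 pile.py pile3 .084 172 6; python3 - <<'E'
from go import *
show()
p,d=bot.capture("top"); cv2.imwrite("pics/top3.png",p[:,:,::-1]); np.save("pics/top3_d.npy",d)
E
```

```text
33.875 [0.4808 0.2628 0.233 ] [ 0.0384 -0.2761 -0.5286]
x -1 pos -69.24 slope deg 0.0 47
x 1 pos 69.76 slope deg -1.37 55
y -1 pos -28.74 slope deg 0.08 128
y 1 pos 29.91 slope deg -0.18 128
33.925 j [ 16.9  25.2  93.9   0.1  61.  110.1] qv 0.42 p [0.481  0.2628 0.233 ] F [-0.1 -0.6  0.4] op 1.001
```

View pics/pile3.png

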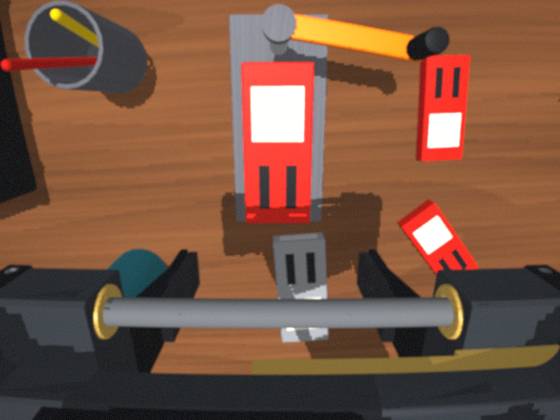

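Red is on top; its measured centre is offset (0.3, 0.6) mm from the pad's, the same frame in which blue read (0.4, 0.9) and yellow (−0.8, 0.7). So the pile is flush within ~1 mm. Next I'll locate the knob at about (433,40).

```bash
python3 - <<'E'
import pickle; from tgt import *
a=np.radians(-3.2); ex=np.array([np.cos(a),np.sin(a)]); ey=np.array([-ex[1],ex[0]]); C=np.array([.5306,.2609]); post=C+.095*ex
print("post",post)
st=pickle.load(open("pics/pile3.pkl","rb"))
for tag,name in (("pile3","wrist"),("top3","top")):
    img=cv2.imread(f"pics/{tag}.png"); cal,P=campose(name,st if name=="wrist" else None)
    roi=(slice(20,65),slice(400,455)) if name=="wrist" else (slice(180,206),slice(240,262))
    m=np.zeros(img.shape[:2],np.uint8); m[roi]=(img[roi].max(2)<45)
    b=max(blobs(m,5),key=lambda b:b[1]); v,u=np.nonzero(b[0]); print(tag,b[1:],u.min(),u.max(),v.min(),v.max())
    pass
    if name=="top":
        pts=[b[2]]
    else:
        pts=[(u.max()-9,v.min()+12),tuple(b[2])]
    for p in pts:
        for z in (.135,.116):
            w=plane(cal,P,[p],c=z)[0,:2]; d=w-post; print(p,z,w,"r",np.linalg.norm(d),"theta",np.degrees(np.arctan2(-d@ex,-d@ey)))
cv2.imwrite("pics/knob.png",cv2.resize(cv2.imread("pics/pile3.png")[0:110,220:470],None,fx=3,fy=3))
cv2.imwrite("pics/knobt.png",cv2.resize(cv2.imread("pics/top3.png")[150:290,170:300],None,fx=4,fy=4))
E
```

```text
post [0.6255 0.2556]
pile3 (np.int32(401), array([418.9077,  47.5935])) 408 436 32 58
(np.int64(427), np.int64(44)) 0.135 [0.601  0.1566] r 0.10202304910140605 theta 10.677328605650688
(np.int64(427), np.int64(44)) 0.116 [0.6039 0.1484] r 0.10935792390495333 theta 8.165678418896034
(np.float64(418.90773067331673), np.float64(47.593516209476306)) 0.135 [0.5988 0.162 ] r 0.09727004994413946 theta 12.680037246027272
(np.float64(418.90773067331673), np.float64(47.593516209476306)) 0.116 [0.6016 0.1543] r 0.10406166847572755 theta 10.059964871648479
top3 (np.int32(15), array([252.4667, 195.4   ])) 250 254 193 197
[252.4667 195.4   ] 0.135 [0.5931 0.1463] r 0.11397466855188049 theta 13.274130324694633
[252.4667 195.4   ] 0.116 [0.5974 0.1478] r 0.11143653220649105 theta 11.388680870022654
```

View pics/knob.png

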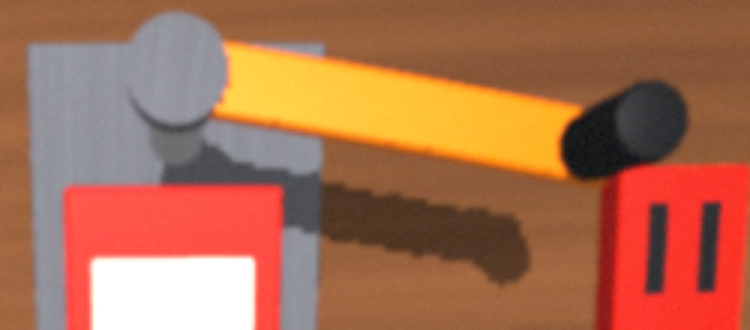

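View pics/knobt.png

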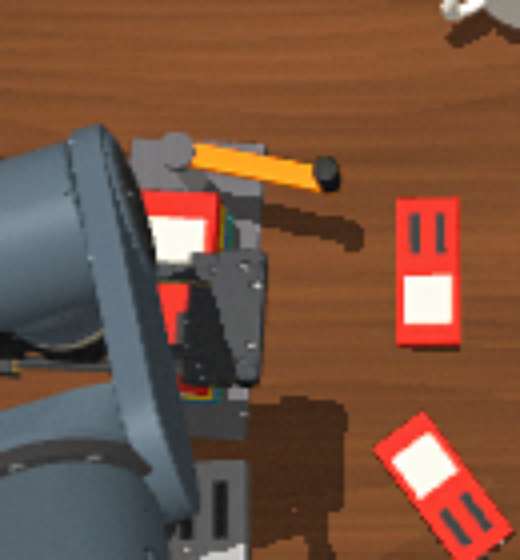

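The enlarged crop shows the knob's top disc at full-picture pixel (437,39), with the post top at (280,24).

```bash
cat > arc.py <<'E'
from tgt import *
a=np.radians(-3.2); ex=np.array([np.cos(a),np.sin(a)]); ey=np.array([-ex[1],ex[0]]); C=np.array([.5306,.2609]); post=C+.095*ex
def arc(th,z=.121,r=.108,dt=0.):
    t=np.radians(th); k=post+r*(-np.sin(t)*ex-np.cos(t)*ey)
    tan=-np.cos(t)*ex+np.sin(t)*ey
    k=k+dt*tan/1000
    return np.r_[k,z],Rt(-3.2-90-th,0)
E
python3 - <<'E'
import pickle; from arc import *; from go import show
st=pickle.load(open("pics/pile3.pkl","rb")); cal,P=campose("wrist",st)
for p in ((437.5,39.5),(436,39)):
    w=plane(cal,P,[p],c=.135)[0,:2]; d=w-post; print(w,"r",np.linalg.norm(d),"theta",np.degrees(np.arctan2(-d@ex,-d@ey)))
for p in ((415,49),): 
    w=plane(cal,P,[p],c=.097)[0,:2]; d=w-post; print(w,"r",np.linalg.norm(d),"theta",np.degrees(np.arctan2(-d@ex,-d@ey)))
print(arc(10)); print(arc(90))
print(arc(10)[1][:,2],"tan at10",-np.cos(np.radians(10))*ex+np.sin(np.radians(10))*ey)
show(arc(10,.20),arc(10,.124))
E
```

```text
[0.6037 0.1494] r 0.10839076158403038 theta 8.385809171646363
[0.604  0.1505] r 0.10729015544998773 theta 8.324487731772797
[0.6034 0.1497] r 0.10821264920785442 theta 8.572023090412655
(array([0.6008, 0.1505, 0.121 ]), array([[-0.2284,  0.    ,  0.9736],
       [-0.9736,  0.    , -0.2284],
       [ 0.    , -1.    ,  0.    ]]))
(array([0.5176, 0.2616, 0.121 ]), array([[-0.9984,  0.    , -0.0558],
       [ 0.0558,  0.    , -0.9984],
       [ 0.    , -1.    ,  0.    ]]))
[ 0.9736 -0.2284  0.    ] tan at10 [-0.9736  0.2284]
33.975 j [ 16.9  25.2  93.9   0.1  61.1 110.1] qv 0.2 p [0.4811 0.2628 0.233 ] F [0.3 0.1 0. ] op 1.001
[-125.94   32.78  105.46    0.09  -80.03    0.07]
[-126.07  108.78  105.49    0.09  -80.03    0.07]
```

```bash
python3 - <<'E'
from arc import *; from go import show
show(arc(8.4,.20))
E
```

```text
33.975 j [ 16.9  25.2  93.9   0.1  61.1 110.1] qv 0.2 p [0.4811 0.2628 0.233 ] F [0.3 0.1 0. ] op 1.001
[-128.92   32.77  105.94    0.09  -81.63    0.07]
```

>>> jog_arm(motion=[-15, 0, 10, 0, -10, 0, -30, 0, 25, 0, -20, 0, -45, 0, 40, 0, -30, 0, -60, 0, 55, 0, -40, 0, -80, 0, 70, 0, -50, 0, -100, 10, 85, 0, -60, 0, -115, 20, 100, 0, -70, 0, -128, 30, 107, 0, -80, 0, -128, 33, 107, 0, -81.6, 0, -128, 33, 107, 0, -81.6, 0, -128, 33, 107, 0, -81.6, 0], gripper=0.42)

```text
time_s: 35.35
position: [0.6023, 0.1496, 0.2015]
tcp_rot: [[-0.202, 0.0, 0.979], [-0.979, 0.001, -0.202], [-0.001, -1.0, -0.0]]
force: [0.2, -0.5, -0.2]
opening: 0.419
```

```bash
python3 snap.py knob1; python3 - <<'E'
from arc import *; from go import show
show(arc(8.4,.20),arc(8.4,.127))
E
```

```text
35.35 [0.6023 0.1496 0.2015] [ 0.2456 -0.4535 -0.2192]
35.4 j [ 3.6 32.7 85.2  0.1 62.1 15.2] qv 0.44 p [0.6024 0.1497 0.2017] F [-0.8  0.2  0.5] op 0.418
[-0.4   1.68  1.33 -0.02 -0.03 -0.08]
[-0.3  74.68  1.31 -0.02 -0.03 -0.08]
```

View pics/knob1.png

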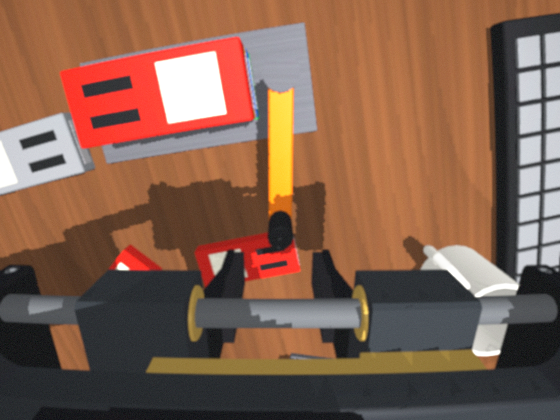

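The knob at (280,228) is centred between the jaws (cols ~243..313). Descending around it as a loose cage.

>>> jog_arm(motion=[0, 30, 1.3, 0, 0, 0, 0, 55, 1.3, 0, 0, 0, 0, 68, 1.3, 0, 0, 0, 0, 74, 1.3, 0, 0, 0, 0, 74, 1.3, 0, 0, 0])

```text
time_s: 36.02
position: [0.6041, 0.1491, 0.1276]
tcp_rot: [[-0.201, 0.001, 0.98], [-0.98, 0.001, -0.201], [-0.001, -1.0, 0.0]]
force: [-0.0, 0.3, 0.8]
opening: 0.418
```

```bash
python3 - <<'E'
from arc import *; from go import show
show(*[arc(t,.127,dt=8) for t in (8.4,20,30,40,50,60,70,80,86,90,92)])
E
```

```text
36.025 j [ 3.6 38.3 88.1  0.1 53.5 15.1] qv 0.71 p [0.6041 0.1491 0.1276] F [-0.   0.3  0.8] op 0.418
[-0.62  0.58 -8.53 -0.03 -0.01 -0.07]
[ -4.44   0.58 -30.08  -0.02  11.59  -0.08]
[-11.15   0.58 -47.72  -0.01  21.59  -0.08]
[-20.82   0.58 -63.93  -0.01  31.59  -0.08]
[-33.17   0.59 -78.22   0.    41.59  -0.08]
[-47.8    0.61 -90.14   0.01  51.59  -0.08]
[-64.28   0.62 -99.34   0.02  61.59  -0.08]
[ -82.12    0.64 -105.54    0.02   71.59   -0.08]
[ -93.24    0.66 -107.73    0.03   77.59   -0.08]
[-100.75    0.67 -108.55    0.03   81.59   -0.08]
[-104.53    0.67 -108.75    0.03   83.59   -0.08]
```

>>> jog_arm(motion=[-0.6, 0, -8.5, 0, 0, 0, -2.2, 0, -19, 0, 5.8, 0, -4.4, 0, -30, 0, 11.6, 0, -7.5, 0, -39, 0, 16.6, 0, -11, 0, -47.7, 0, 21.6, 0, -16, 0, -56, 0, 26.6, 0, -20.8, 0, -64, 0, 31.6, 0, -27, 0, -71, 0, 36.6, 0, -33, 0, -78, 0, 41.6, 0, -40, 0, -84.5, 0, 46.6, 0, -48, 0, -90, 0, 51.6, 0, -56, 0, -95, 0, 56.6, 0, -64, 0, -99.3, 0, 61.6, 0, -73, 0, -102.7, 0, 66.6, 0, -82, 0, -105.5, 0, 71.6, 0, -82, 0, -105.5, 0, 71.6, 0])

```text
time_s: 38.02
position: [0.5169, 0.2511, 0.1282]
tcp_rot: [[-0.993, 0.001, 0.12], [-0.12, 0.002, -0.993], [-0.002, -1.0, -0.001]]
force: [-0.3, 0.4, 1.3]
opening: 0.422
```

```bash
python3 snap.py knob2; python3 - <<'E'
from arc import *; from go import show
show(*[arc(t,.127,dt=8) for t in (80,84,87,90,92)])
E
```

```text
38.025 [0.5169 0.2511 0.1282] [-0.3253  0.3986  1.2698]
38.075 j [14.7 35.4 95.3  0.1 49.2 97.7] qv 0.58 p [0.5168 0.2508 0.128 ] F [0.3 0.2 0.5] op 0.422
[-0.41  1.    0.05  0.07  0.12 -0.06]
[-1.25  1.01 -7.46  0.07  4.12 -0.06]
[ -2.22   1.02 -13.05   0.07   7.12  -0.06]
[ -3.48   1.03 -18.57   0.07  10.12  -0.06]
[ -4.48   1.03 -22.22   0.07  12.12  -0.06]
```

View pics/knob2.png

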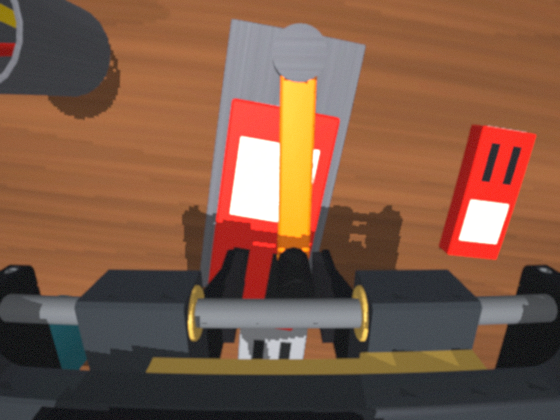

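The bar follows, with the knob at (293,262) against the trailing jaw, and it now reaches over the pile. I'll finish slowly to the stop.

>>> jog_arm(motion=[-0.6, 0, -3.5, 0, 2, 0, -1.2, 0, -7.5, 0, 4, 0, -1.7, 0, -10, 0, 5.5, 0, -2.2, 0, -13, 0, 7, 0, -2.6, 0, -15, 0, 8, 0, -3, 0, -16.5, 0, 9, 0, -3, 0, -16.5, 0, 9, 0])

```text
time_s: 38.95
position: [0.5182, 0.2675, 0.1274]
tcp_rot: [[-0.999, 0.0, -0.038], [0.038, 0.001, -0.999], [-0.0, -1.0, -0.001]]
force: [0.3, 0.0, -0.2]
opening: 0.421
```

>>> jog_arm(motion=[-0.3, 0, -1, 0, 0.5, 0, -0.5, 0, -2, 0, 1, 0, -0.5, 0, -2, 0, 1, 0])

```text
time_s: 39.33
position: [0.5187, 0.2693, 0.1274]
tcp_rot: [[-0.998, 0.0, -0.056], [0.056, 0.001, -0.998], [-0.0, -1.0, -0.001]]
force: [-0.1, 1.0, 0.0]
opening: 0.424
```

>>> jog_arm(motion=[0, 0, -0.7, 0, 0, 0, 0, 0, -1.5, 0, 0, 0, 0, 0, -1.5, 0, 0, 0])

```text
time_s: 39.7
position: [0.5187, 0.2698, 0.1273]
tcp_rot: [[-0.998, -0.0, -0.055], [0.055, -0.001, -0.998], [0.0, -1.0, 0.001]]
force: [0.4, -6.0, 0.5]
opening: 0.42
```

>>> jog_arm(motion=[0, 0, -0.7, 0, 0, 0, 0, 0, -1.5, 0, 0, 0, 0, 0, -1.5, 0, 0, 0])

```text
time_s: 40.08
position: [0.5187, 0.27, 0.1273]
tcp_rot: [[-0.999, -0.001, -0.055], [0.055, -0.003, -0.998], [0.001, -1.0, 0.003]]
force: [0.1, -8.2, 1.1]
opening: 0.419
```

The force rose to 8 N with no further motion, against ~1 N while it was sliding, so the bar is at its stop. Backing off, lifting and checking.

>>> jog_arm(motion=[0, 0, 6, 0, 0, 0, 0, 0, 11, 0, 0, 0, 0, 0, 11, 0, 0, 0, 0, -30, 11, 0, 0, 0, 0, -70, 11, 0, 0, 0, 20, -110, 11, 0, 0, 0, 60, -120, 11, 0, 0, 0, 80, -120, 11, 0, 0, 0, 80, -120, 11, 0, 0, 0, 80, -120, 11, 0, 0, 0])

```text
time_s: 41.32
position: [0.4395, 0.2659, 0.2475]
tcp_rot: [[-0.998, 0.002, -0.056], [0.056, 0.002, -0.998], [-0.002, -1.0, -0.002]]
force: [0.4, -0.6, 0.3]
opening: 0.42
```

```bash
python3 snap.py end1; python3 pile.py end1 .084 172 6;  python3 - <<'E'
from h import *
for n in ("top","scene"):
    p,d=bot.capture(n); cv2.imwrite(f"pics/{n}4.png",p[:,:,::-1])
cv2.imwrite("pics/scene4c.png",cv2.resize(p[220:380,230:430,::-1],None,fx=3.5,fy=3.5,interpolation=cv2.INTER_CUBIC))
E
```

```text
41.325 [0.4395 0.2659 0.2475] [ 0.4298 -0.5556  0.3164]
x -1 pos -68.9 slope deg -0.03 47
x 1 pos 68.79 slope deg -0.17 44
y -1 pos -28.68 slope deg 0.18 131
y 1 pos 29.85 slope deg -0.1 165
```

View pics/end1.png

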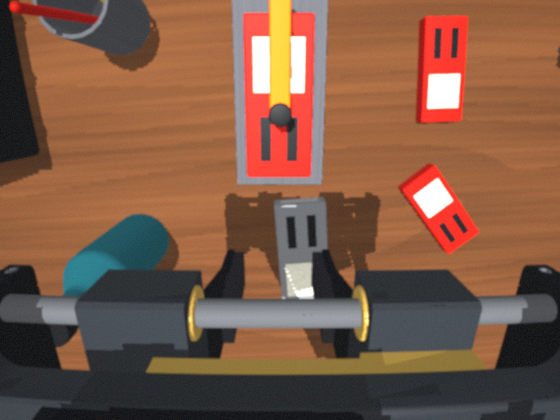

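View pics/scene4c.png

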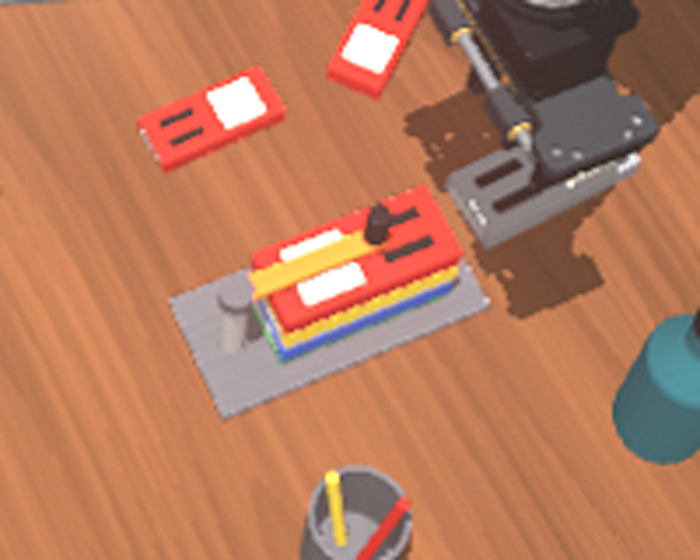

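```bash
python3 - <<'E'
import pickle; from arc import *
st=pickle.load(open("pics/end1.pkl","rb")); cal,P=campose("wrist",st); img=cv2.imread("pics/end1.png")
m=np.zeros(img.shape[:2],np.uint8); m[98:130,265:296]=img[98:130,265:296].max(2)<75
b=max(blobs(m,20),key=lambda b:b[1]); print(b[1:])
for z in (.135,.125):
    d=plane(cal,P,[b[2]],c=z)[0,:2]-post; print("r",np.linalg.norm(d),"theta",np.degrees(np.arctan2(-d@ex,-d@ey)))
h=cv2.cvtColor(img[:,:,::-1].copy(),cv2.COLOR_RGB2HSV).astype(int); om=(h[...,0]>8)&(h[...,0]<28)&(h[...,1]>150)&(h[...,2]>170)
L=[(r,np.nonzero(om[r,255:305])[0].mean()+255) for r in range(2,98,4)]
W=plane(cal,P,np.array([(c,r) for r,c in L]),c=.097)[:,:2]; v=W[-1]-W[0]; print("bar theta",np.degrees(np.arctan2(-v@ex,-v@ey)))
E
```

```text
(np.int32(181), array([286.0276, 121.9669]))
r 0.11295141319243396 theta 87.25416030632937
r 0.11335184237837595 theta 87.14988119892672
bar theta 89.92707985047025
```

```bash
python3 - <<'E'
from rig import bot
print(bot.read_state()["time_s"]); print(bot.hand_in())
E
```

```text
41.475
the job is handed in; nothing more can be done
None
```

I stacked blue, then yellow, then the large red label up on the green pad, and swung the orange bar over the pile to its stop. I handed the job in at 41.5 s; no verdict was reported.

**Setting down:** each cassette was lowered in about 1 mm steps until light contact (about 5–11 N), then released. The bar stopped against about 8 N of push, compared with about 1 N while it was sliding.

**Last checks:**
- **Pile:** measured offsets from the pad centre are blue (0.4, 0.9) mm, yellow (−0.8, 0.7) mm and red (0.3, 0.6) mm, so the edges are flush to about 1 mm. The red was still square after the bar swing.
- **Bar:** its centreline measures 89.9° in the last wrist view. A knob-based check read 87°, but that blob included part of a black label bar, so I discounted it.
- **Other things:** nothing else was knowingly touched. The look-alikes, grey cassette, flask and pot look undisturbed in the final views, but I did not compare every bystander with its starting position.

My first approach to blue ran into a wrist joint limit. I changed the grasp tilt and lost only about a second.

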